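# Load the drilling template and slide the table under the bench drill

## Task

Get the blank ready for drilling: while the sliding table is still out at its loading end, lower the drilling template, kept level, over the table's two guide pins until it lies flat on the blank. Then push the loaded table by its sloping handle fully home against the stop under the drill head, without bumping the head, and let go. Leave the wood offcut and the glue bottle where they are.

Things in the scene. Friction and masses are not known exactly. Their poses are not given: they have to be found in the camera images.
- template (a point): Drilling template, loose, 0.4 kg: aluminium plate 90 (own x) x 150 (y) x 12 mm; on top a dark wooden grip bar 60 (x) x 22 (y) x 55 mm tall, 12 to 67 mm above the underside. Point: centre of the whole, 34 mm above the underside; z up. Two through holes, 14 mm wide, at y = -58 and 58 mm. Same if turned half a turn. Starts flat on the bench, to the robot's left, nearer or farther.
- nest (a point): On the sliding table, midway between its two pins, level with the top of the pine blank and steel pads, where the template's underside finally lies, 68 mm above the bench. x: sliding direction to the stop; z up. Steel pins, 10 mm thick, at y = -58 and 58 mm reach 22 mm above this point, the last 8 mm tapered. Aluminium deck 140 x 160 mm, its top 18 mm lower.
- handle (a point): Grip point of the sliding table's dark wooden handle, at the end away from the stop: straight bar 24 mm wide (across the slide), 18 thick, about 80 long, leaning back 35 degrees from vertical, its top away from the stop. Point: on the bar's middle line, 92 mm above the bench, 30 mm from the upper end along the bar. Axes as nest (x = sliding direction).
- carriage (a joint): Place of the sliding table along its rails in m: 0 at the loading end (to the robot's left), 0.22 fully home against the steel stop bar under the drill head. It starts at 0 to 0.03 and stays where left; moving it takes about 3 to 4 N.
- head_front (a point): Middle of the lower edge of the drill head on the loading side, 230 mm above the bench; axes as nest. With the table home, the handle's grip point is 9 mm past this edge and 138 mm below it: a gripper pointing straight down there strikes the head; lean its top back towards the loading end by about 35 degrees, as the handle does, and it clears. Nothing is above the table at its loading end.
- head: Drill head, fixed grey box; axes as nest, origin on the bench. The box spans x 28 to 218, y -65 to 65, z 230 to 360 mm; motor on top to 470 mm; chuck at x 130, y 0 reaching down to z 158. An arm (z 250 to 340) joins it to a column 48 mm thick, 520 tall, at x 130, y 165. The nest is at x -90, y 0 with the table at 0, and at x 130 fully home.
- offcut: Bystander: loose block of wood 120 x 70 x 45 mm; origin at the centre of its underside.
- glue: Bystander: glue bottle standing upright, 60 mm in diameter, 150 mm tall; origin at the centre of its underside.
Mind the look-alikes: they are no part of the job. What is shaped like the part that bears template but blue, purple or red is not meant.

How it is judged:
On the way, in this order (a step that is already met when the one before it is completed fails the run):
1. the template lies flat on the blank, over both pins, with the table still at its loading end (joint below 0.08) (value of joint carriage below 0.08 m and horizontal distance between template and nest below 0.006 m and z of template in the frame of nest between 0.03 and 0.037 m and angle between template's own z axis and vertical below 0.05 rad and angle between the x axis of template and the x axis of nest, either way round below 0.12 rad), for 0.2 s.
2. the table is fully home against the stop (value of joint carriage above 0.217 m), for 0.2 s.
At the end, for the whole second after the job is handed in: The sliding table is within 3 mm of its stop under the drill head and at rest, and the template lies flat on the blank over both guide pins (centre within 6 mm, height within 3 mm, tilt under 0.05 rad, edges parallel to the table within 0.12 rad) (value of joint carriage above 0.217 m and horizontal distance between template and nest below 0.006 m and z of template in the frame of nest between 0.03 and 0.037 m and angle between template's own z axis and vertical below 0.05 rad and angle between the x axis of template and the x axis of nest, either way round below 0.12 rad and velocity of joint carriage below 0.01 m/s); the robot touches nothing.
It fails at once if the drill head is bumped (more than 5 N) (contact force between anything else and head above 5 N).
It fails at once if the template is tipped by more than 0.3 rad (angle between template's own z axis and vertical above 0.3 rad).
It fails at once if a bystander is moved by more than 30 mm (distance of any of offcut, glue from where it was at the start of the episode above 0.03 m).
It also fails if it takes over 58 s, if anything falls off the work surface, if the arm or the gripper's body presses on something with over 40 N, if the wrist force passes 120 N, or if a joint passes its speed limit or range.

## Robot

A 6-joint arm with a two-finger parallel gripper is mounted at the origin on the work surface. World frame = base frame: x ahead of the robot, y to its left, z up, the work surface at z = 0. Lengths are in m, angles in rad, forces in N, time in s.
With the tool pointing down it reaches from about 0.225 to 0.725 m from the base axis. Payload 3.1 kg.
Tool frame: the origin (TCP) lies on the mounting face of the last link; the fingertips stand 173 mm ahead of it and the grasp point (between the pads) lies 155 mm ahead of it; x points along the fingers, y is the direction in which the jaws open and shut, and the axes are right-handed (so a half turn about x gives the same grasp; the last joint's range is limited). The gripper opens to 85 mm and grips with 20 to 120 N. Pads are 22 mm wide; open, the fingers measure 114 mm over their backs; the gripper's body (76 mm by 85 mm) begins 54 mm behind the grasp point. The pads swing forward as they close: fully open they stand 13 mm farther back than shut.
Start: joints at [-1.408, 0.048, 0.099, 1.622, 0, 1.443], TCP at [0.151, -0.503, 0.405] pointing down, gripper open.
Joint ranges: [-2.91, 2.91], [-0.99, 1.94], [-1.21, 1.42], [-2.12, 2.29], [-1.49, 1.47], [-3.14, 3.14]. Speed limits (rad/s): [2.79, 2.79, 3.14, 3.14, 3.14, 3.14].

## Interface

Orientations are given as a unit quaternion [x, y, z, w].
In Python, from workcell import monitor, cams, workorder, nets gives the robot as it stands. The module is installed in compiled form; this text tells all that it offers.
- The arm moves only by the tool step_arm, never from a script. Its argument "series" is a list of rows, each a list of 4 numbers: the shift along the tool's x, y, z in cm, then the turn about the tool's x in degrees. In form: [[x, y, z, yaw], ...]. A call has 1 to 12 rows; each row shifts and turns the commanded pose from where the row before left it, along the tool's axes as they then stand; what a row does not reach is not made up. A row lasts 1/12 s, in which the tool goes at most 41.7 mm and 7.16 degrees, less where a joint would pass 70% of its speed; a pose out of reach is approached as far as the arm can. A call with a gripper value outside its range is refused whole. "grip" is the opening, from 0 (shut) to 1 (fully open), set as the call begins (left out, the last holds). The fingers move at their own pace and stop on an object; "squeeze" is the grip in N (left out, the last holds). Time passes only in rows, so rows that do not move let the fingers close. It gives the time, the measured TCP pose, the force and the opening at its end, in the units of the state.
- monitor.read_state(): the state, without advancing time (a new reading comes with each control period).
- cams.camera(name): name is "scene" or "top"; returns a dict with "color" (480x640x3 uint8, red, green, blue), "fx", "fy", "cx", "cy" (pixels), "view" (4x4, takes a point from world to camera coordinates). Camera axes: x right, y up, looking along -z (the intrinsics and any distortion apply to the point x, -y, -z); pixel columns grow to the right and rows downward; lengths in m; the calibration is good to about 2 mm. A picture is of the moment at which its call begins. There is no depth.
- workorder.hand_in(): hands the job in, once; it reports no verdict.
Trained networks look in the newest picture that a camera, given by its name, has taken for a name from the list of things; names that differ only in an ending like _2 or _b are one class to them, and where a whole thing is asked for, a point or a joint stands for the part that bears it (a point fixed in the world has none). Each returns a list of dicts, best first, with "conf" (0 to 1); they miss things now and then, are a little off and sometimes report something else, mostly with a low value. They report only what shows in the picture. A call takes as long as a camera call. They do not tell look-alikes from the thing itself.
- nets.find_in(target, camera): "box" ([left, top, width, height] in pixels, round what is visible of it).
The state is a dict: "clock": time; "q": joint angles; "qd": joint speeds; "effort": joint torques, N m; "eef_pos": TCP position; "tcp_rot": TCP orientation; "ft_force": force on the tool from outside, world axes, zero at the start; "torque": the same for the moment, N m; "gripper_width": finger opening in m.
Only numpy, scipy, OpenCV 4.12 (cv2) and the standard library are available. Lean on these libraries where they do the work, as an engineer would, in place of code of your own. Each camera call takes 0.05 s, during which the arm holds its last target.

## Working session

There is one attempt and no reset: what is moved stays moved. The work goes in short steps, Python scripts to look and compute and a tool call to move; the robot and the scene stay as the last step left them, time stands still between calls to the robot, and variables do not carry over. Pictures are saved under pics/ and viewed, and the job is handed in when it is done.

Besides the shell and the picture viewer there is one more tool, called after "Emit:" as name(argument=value, ...) on one line, values as JSON. step_arm: Moves the arm, as the interface text tells. Its arguments: {"type":"object","properties":{"series":{"type":"array","items":{"type":"array","items":{"type":"number"}}},"grip":{"type":"number"},"squeeze":{"type":"number"}},"required":["series"]}

```bash
mkdir -p pics; ls
python3 - <<'E'
from workcell import monitor,cams,nets
import cv2,numpy as np
np.set_printoptions(precision=4,suppress=True)
print(monitor.read_state())
for n in("scene","top"):
    c=cams.camera(n)
    cv2.imwrite(f"pics/{n}0.png",c["color"][:,:,::-1])
    print(n,c["fx"],c["fy"],c["cx"],c["cy"],[k for k in c]);print(c["view"])
    for t in("template","nest","handle","carriage","head","offcut","glue"):
        print(t,[(np.round(d["box"]),round(d["conf"],2)) for d in nets.find_in(t,n)])
E
```

```text
pics
{'clock': 0.0, 'q': array([-1.4078,  0.0488,  0.0975,  1.622 , -0.    ,  1.443 ]), 'qd': array([-0.0003,  0.001 , -0.0001, -0.0005, -0.0001, -0.0008]), 'effort': array([ -0.0008, -33.8781,  32.0016,   0.0202,  -0.    ,  -0.    ]), 'eef_pos': array([ 0.1505, -0.5027,  0.4035]), 'tcp_rot': array([-0.6996, -0.1033,  0.6997, -0.1016]), 'ft_force': array([ 0.3711,  0.1762, -0.8811]), 'torque': array([-0.0405,  0.0025,  0.0048]), 'gripper_width': 0.08530284064217891}
scene 439.5071364239254 439.5071364239254 325.91751175280297 239.66033108678977 ['color', 'fx', 'fy', 'cx', 'cy', 'view']
[[-0.6779  0.735  -0.0115  0.3535]
 [-0.4575 -0.4096  0.7892  0.1309]
 [ 0.5754  0.5403  0.614  -1.5348]
 [ 0.      0.      0.      1.    ]]
template [(array([466., 360.,  80.,  60.]), 0.91), (array([406., 288.,  65.,  46.]), 0.75), (array([268., 258.,  78.,  60.]), 0.74), (array([281., 375.,  81.,  57.]), 0.63), (array([458., 260.,  63.,  37.]), 0.57), (array([216., 198.,  11.,  22.]), 0.56)]
nest [(array([268., 256.,  78.,  60.]), 0.71)]
handle [(array([265., 261.,  79.,  55.]), 0.66)]
carriage [(arr
[... 244 characters left out ...]
77726866350648 ['color', 'fx', 'fy', 'cx', 'cy', 'view']
[[ 0.0181 -0.9996  0.0221 -0.0053]
 [ 0.9944  0.0203  0.1037 -0.5518]
 [-0.1041  0.0201  0.9944 -1.679 ]
 [ 0.      0.      0.      1.    ]]
template [(array([104., 230.,  60.,  43.]), 0.97), (array([166., 329.,  64.,  61.]), 0.8), (array([181., 267.,  61.,  48.]), 0.72), (array([206., 125.,  56.,  60.]), 0.65)]
nest [(array([282., 189.,  70.,  75.]), 0.82)]
handle [(array([284., 190.,  70.,  72.]), 0.92)]
carriage [(array([288., 188.,  67.,  74.]), 0.9)]
head [(array([180., 198.,  48.,  44.]), 0.63), (array([360., 153., 104., 140.]), 0.61)]
offcut [(array([182., 197.,  42.,  48.]), 0.74)]
glue [(array([478., 238.,  33.,  25.]), 0.98)]
```

View pics/top0.png

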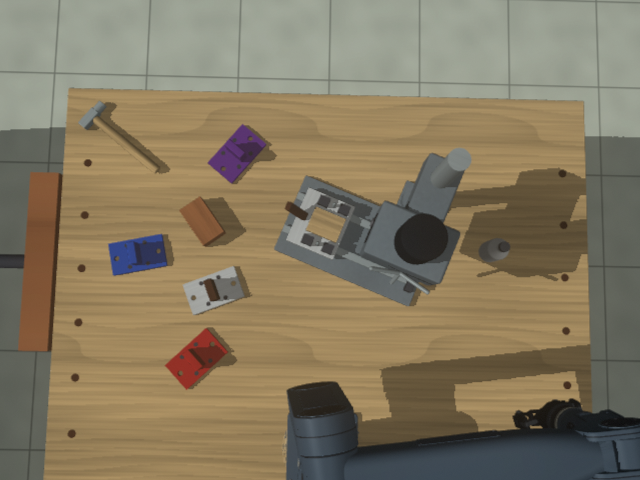

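View pics/scene0.png

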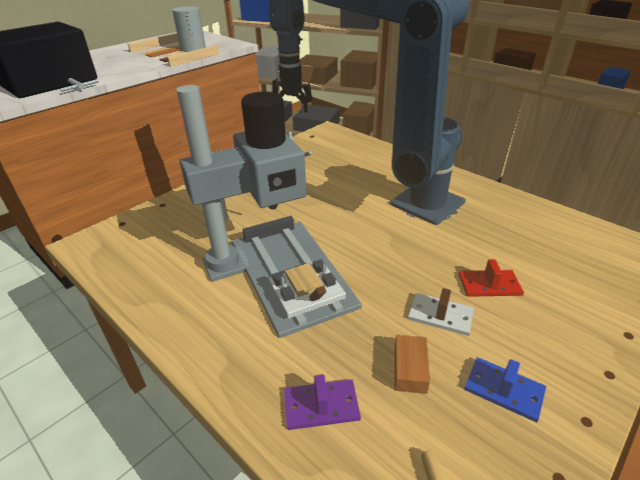

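```bash
cat > h.py <<'E'
import numpy as np,cv2
from workcell import monitor,cams,nets
np.set_printoptions(precision=4,suppress=True)
def pix2w(c,u,v,z):
    d=np.array([(u-c["cx"])/c["fx"],-(v-c["cy"])/c["fy"],-1.])
    R=c["view"][:3,:3];t=c["view"][:3,3]
    o=-R.T@t; dw=R.T@d
    return o+dw*(z-o[2])/dw[2]
def w2pix(c,p):
    q=c["view"][:3,:3]@np.asarray(p,float)+c["view"][:3,3]
    return np.array([c["cx"]+c["fx"]*q[0]/-q[2],c["cy"]-c["fy"]*q[1]/-q[2]])
def crop(c,x0,y0,w,h,s,name,lines=()):
    im=c["color"][:,:,::-1].copy()[y0:y0+h,x0:x0+w]
    im=cv2.resize(im,None,fx=s,fy=s,interpolation=cv2.INTER_CUBIC)
    for L in lines:
        L=np.round(((np.array(L)-[x0,y0]+.5)*s)).astype(int)
        cv2.polylines(im,[L.reshape(-1,1,2)],False,(0,0,255),1)
    cv2.imwrite("pics/"+name,im)
E
python3 - <<'E'
from h import *
c=cams.camera("top")
crop(c,170,255,90,70,8,"t1.png"); crop(c,270,165,100,75,8,"t2.png")
s=cams.camera("scene"); crop(s,230,240,140,100,5,"s2.png"); crop(s,395,275,90,65,8,"s1.png")
E
```

```text
(no output)
```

View pics/t1.png

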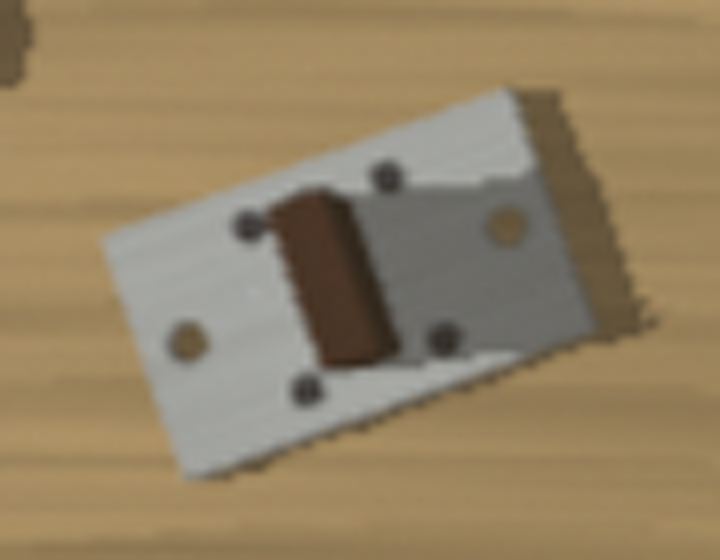

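View pics/t2.png

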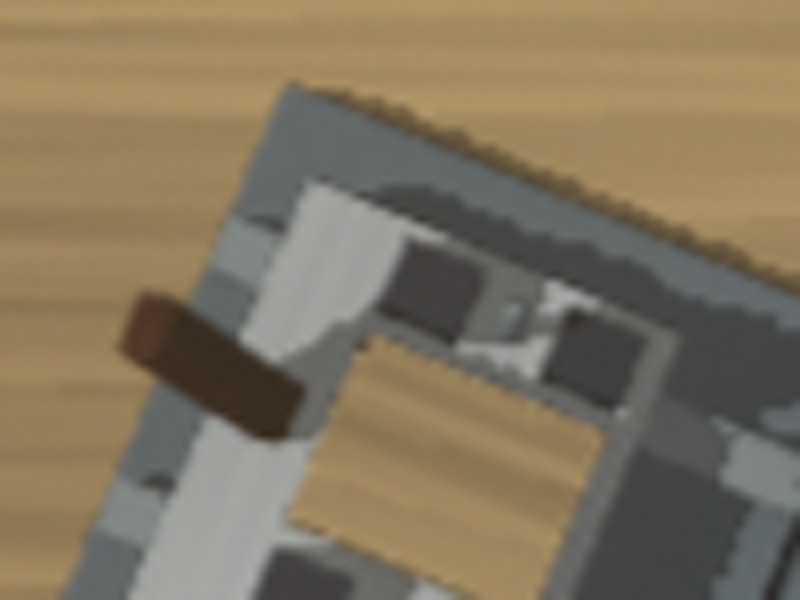

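View pics/s1.png

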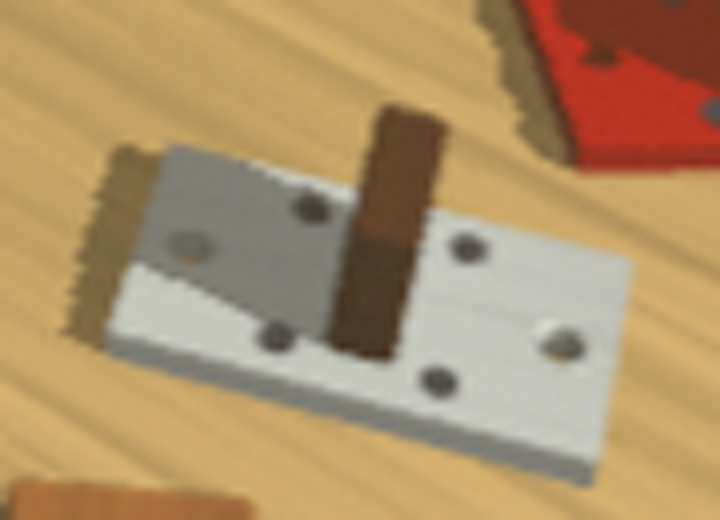

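View pics/s2.png

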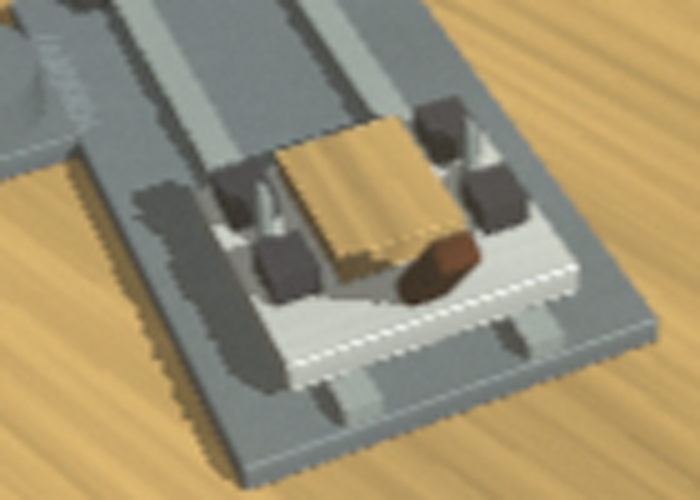

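Run:
```python
from h import *
c=cams.camera("top")
crop(c,280,180,80,80,10,"t3.png")
s=cams.camera("scene"); crop(s,264,252,90,70,8,"s3.png")
im=c["color"];cv2.imwrite("pics/a.png",im)
u=lambda x,y,x0,y0,k:((x+.5)/k-.5+x0,(y+.5)/k-.5+y0)
P=[pix2w(c,*u(x,y,170,255,8),.012) for x,y in((103,240),(512,90),(597,330),(187,480))]
P=np.array(P);print(P);print(np.linalg.norm(P-np.roll(P,-1,0),axis=1),P.mean(0))
Hh=np.array([pix2w(c,*u(x,y,170,255,8),.012) for x,y in((187,342),(507,227))])
print(Hh,Hh.mean(0),np.linalg.norm(Hh[0]-Hh[1]))
for A,B in((P[0],P[1]),(P[3],P[2]),Hh): d=B-A;print("long axis ang",np.degrees(np.arctan2(d[1],d[0])))
# scene holes
Hs=np.array([pix2w(s,*u(x,y,395,275,8),.012) for x,y in((191,246),(563,345))])
print(Hs,Hs.mean(0),np.linalg.norm(Hs[0]-Hs[1]))
```

```text
[[0.4373 0.3954 0.012 ]
 [0.4922 0.2558 0.012 ]
 [0.4094 0.2236 0.012 ]
 [0.3552 0.3631 0.012 ]]
[0.1501 0.0888 0.1497 0.0883] [0.4235 0.3095 0.012 ]
[[0.4026 0.365  0.012 ]
 [0.4445 0.2559 0.012 ]] [0.4236 0.3105 0.012 ] 0.11686785845208025
long axis ang -68.54272588041418
long axis ang -68.75709899323238
long axis ang -69.00440420471907
[[0.4472 0.2559 0.012 ]
 [0.4054 0.3652 0.012 ]] [0.4263 0.3106 0.012 ] 0.11702189048596173
```

View pics/t3.png

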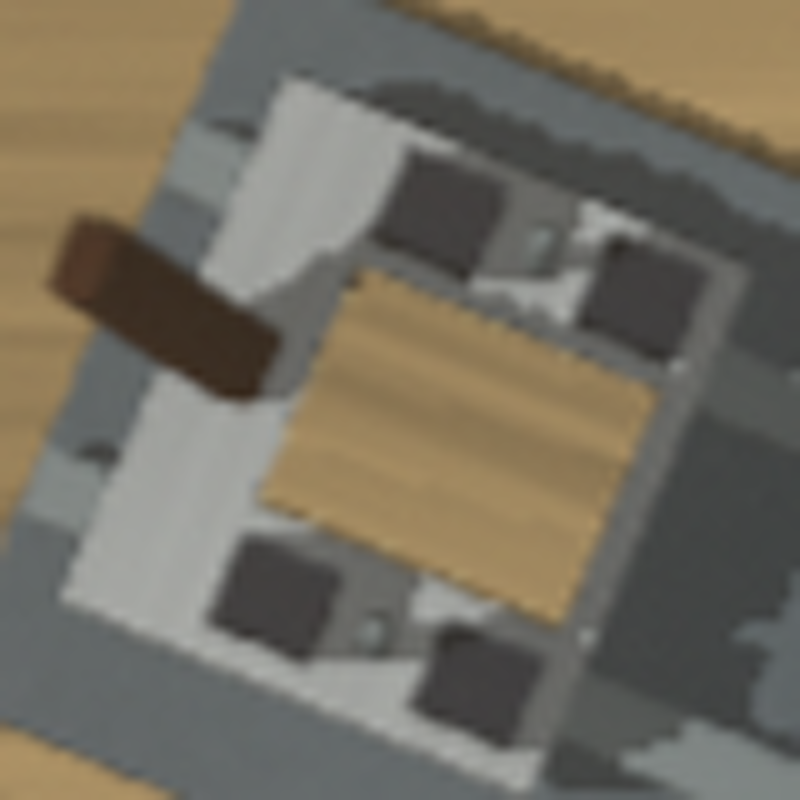

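View pics/s3.png

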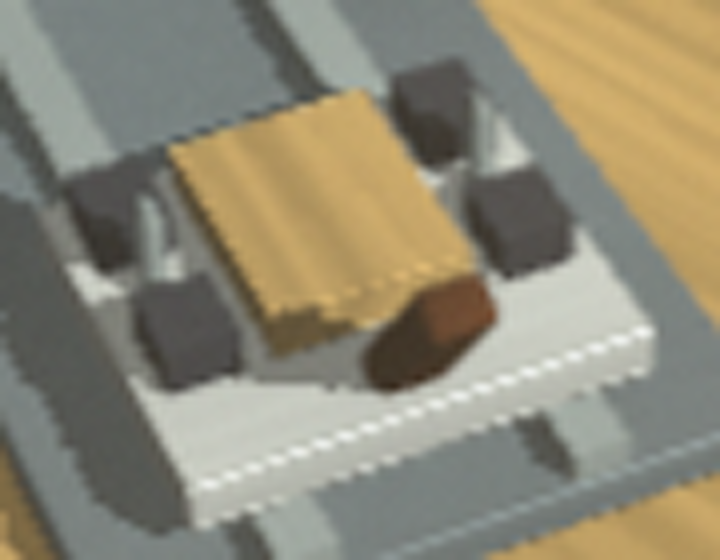

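Run:
```python
from h import *
c=cams.camera("top"); s=cams.camera("scene")
u=lambda x,y,x0,y0,k:((x+.5)/k-.5+x0,(y+.5)/k-.5+y0)
for cam in(c,s): print("campos",-cam["view"][:3,:3].T@cam["view"][:3,3])
def T(pts,z,cam=c,a=(280,180,10)): return np.array([pix2w(cam,*u(x,y,*a),z) for x,y in pts])
for n,pts,z in(("deck",((288,75),(748,270),(530,790),(65,597)),.05),("blank",((365,270),(657,387),(563,622),(262,500)),.068),("pads",((440,215),(645,300),(478,685),(275,597)),.068)):
    P=T(pts,z);d=P[1]-P[0]+P[2]-P[3];e=P[0]-P[3]+P[1]-P[2]
    print(n,P.mean(0),np.linalg.norm(P-np.roll(P,-1,0),axis=1),"x ang",np.degrees(np.arctan2(d[1],d[0])),"y ang",np.degrees(np.arctan2(e[1],e[0])))
for z in(.07,.08,.09):
    P=T(((541,240),(375,627)),z);d=P[0]-P[1];print("pins",z,P.mean(0),np.linalg.norm(d),np.degrees(np.arctan2(d[1],d[0])))
# scene tips: 
b=(264,252,8)
for z in(.088,.09):
    P=T(((150,193),(481,95)),z,s,b);print("pins s",z,P.mean(0),np.linalg.norm(P[0]-P[1]),P)
P=T(((168,150),(362,90),(478,265),(270,318)),.068,s,b);print("blank s",P.mean(0))
# handle top in top cam
P=T(((82,217),(117,232),(52,272),(85,297)),.11);print("handle top",P.mean(0),P)
```

```text
campos [0.374  0.0397 1.7269]
campos [1.1827 0.6231 0.8431]
deck [0.6133 0.0166 0.05  ] [0.1384 0.1566 0.1381 0.1579] x ang -111.74937462355977 y ang -21.654580467446493
blank [0.6075 0.0021 0.068 ] [0.086  0.0696 0.0884 0.0693] x ang -110.9362036014496 y ang -21.730396821900047
pads [0.6063 0.0026 0.068 ] [0.0607 0.1154 0.0601 0.1145] x ang -111.96865859104167 y ang -22.1707322230199
pins 0.07 [0.6104 0.0032 0.07  ] 0.11571853018909332 -21.97543765669207
pins 0.08 [0.609  0.0034 0.08  ] 0.1150201091265481 -21.975437656692062
pins 0.09 [0.6075 0.0036 0.09  ] 0.11432168806400288 -21.975437656692055
pins s 0.088 [0.6058 0.     0.088 ] 0.11436541938795342 [[ 0.6582 -0.0229  0.088 ]
 [ 0.5534  0.0229  0.088 ]]
pins s 0.09 [0.6073 0.0017 0.09  ] 0.11406250400516416 [[ 0.6596 -0.0212  0.09  ]
 [ 0.5551  0.0245  0.09  ]]
blank s [0.6109 0.0042 0.068 ]
handle top [0.6505 0.1045 0.11  ] [[0.6605 0.1053 0.11  ]
 [0.6567 0.0959 0.11  ]
 [0.6456 0.1129 0.11  ]
 [0.639  0.104  0.11  ]]
```

```bash
cat >> h.py <<'E'
from scipy.spatial.transform import Rotation as Ro
def pose():
    s=monitor.read_state();R=Ro.from_quat(s["tcp_rot"]).as_matrix()
    return s,np.array(s["eef_pos"]),R
def to(p,yang=None):
    """move to world TCP p (m), jaw axis along world angle yang (deg): print tool-frame shift cm & turn"""
    s,e,R=pose()
    print("t",s["clock"],"tcp",e,"width",s["gripper_width"],"F",s["ft_force"],"q",s["q"])
    print("tilt deg",np.degrees(np.arccos(-R[2,0])),"y-axis ang",np.degrees(np.arctan2(R[1,1],R[0,1])),"z ang",np.degrees(np.arctan2(R[1,2],R[0,2])))
    print("shift cm tool",(R.T@(np.array(p)-e))*100)
    if yang is not None:
        a=np.degrees(np.arctan2(R[1,1],R[0,1])); d=(yang-a+90)%180-90
        print("world jaw turn",d,"=> yaw arg",-d,"(other",-(d-180*np.sign(d)),")")
E
python3 -c "
from h import *
to([.4245,.31,.4],-68.7)
c=cams.camera('top');print(pix2w(c,490,257,0),pix2w(c,503,246,.15),pix2w(c,203,221,.045))
"
```

```text
t 1.1 tcp [ 0.1505 -0.5029  0.4047] width 0.08532808378892198 F [0.7107 0.4759 0.0376] q [-1.4078  0.048   0.0992  1.622  -0.      1.443 ]
tilt deg 0.002793925046184491 y-axis ang -73.33823560139572 z ang -163.33823553327537
shift cm tool [  0.4716 -70.0254 -49.558 ]
world jaw turn 4.638235601395721 => yaw arg -4.638235601395721 (other 175.3617643986043 )
[ 0.5324 -0.4675  0.    ] [ 0.548  -0.4577  0.15  ] [0.6119 0.3396 0.045 ]
```

Emit:
step_arm(series=[[0,0,0,-7],[0,0,0,-7],[0,0,0,-7],[0,0,0,-7],[0,0,0,-7],[0,0,0,-7],[0,0,0,-7],[0,0,0,-7],[0,0,0,-7],[0,0,0,-7],[0,0,0,-7],[0,0,0,-7]], grip=1, squeeze=60)

```text
clock: 2.15
eef_pos: [0.1505, -0.503, 0.4047]
tcp_rot: [0.45, 0.546, -0.45, 0.546]
ft_force: [-0.5, -0.7, 0.3]
gripper_width: 0.0853
```

Emit:
step_arm(series=[[0,0,0,-7],[0,0,0,-7],[0,0,0,-7],[0,0,0,-7],[0,0,0,-7],[0,0,0,-7],[0,0,0,-7],[0,0,0,-7],[0,0,0,-7],[0,0,0,-7],[0,0,0,-7],[0,0,0,-7]])

```text
clock: 3.15
eef_pos: [0.1505, -0.503, 0.4047]
tcp_rot: [-0.031, 0.706, 0.031, 0.706]
ft_force: [-0.2, -0.5, -0.5]
gripper_width: 0.0857
```

Emit:
step_arm(series=[[0,0,0,-7],[0,0,0,-7],[0,0,0,-2.6],[0,0,0,0]])

```text
clock: 3.48
eef_pos: [0.1505, -0.503, 0.4047]
tcp_rot: [-0.131, 0.695, 0.131, 0.695]
ft_force: [0.7, 0.8, 1.2]
gripper_width: 0.0853
```

```bash
python3 -c "
from h import *
to([.4245,.31,.4],-68.7)"
```

```text
t 3.4833 tcp [ 0.1505 -0.503   0.4047] width 0.085277786956033 F [0.6607 0.7852 1.1785] q [-1.4078  0.048   0.0992  1.622   0.     -1.7795]
tilt deg 0.0015612079309689478 y-axis ang 111.29737364981064 z ang 21.2973736672451
shift cm tool [ 0.4709 65.792  55.0558]
world jaw turn 0.0026263501893595276 => yaw arg -0.0026263501893595276 (other 179.99737364981064 )
```

Emit:
step_arm(series=[[0,2.74,2.29,0],[0,2.74,2.29,0],[0,2.74,2.29,0],[0,2.74,2.29,0],[0,2.74,2.29,0],[0,2.74,2.29,0],[0,2.74,2.29,0],[0,2.74,2.29,0],[0,2.74,2.29,0],[0,2.74,2.29,0],[0,2.74,2.29,0],[0,2.74,2.29,0]])

```text
clock: 4.48
eef_pos: [0.2873, -0.0952, 0.405]
tcp_rot: [-0.13, 0.695, 0.129, 0.696]
ft_force: [1.3, -0.8, -0.5]
gripper_width: 0.0853
```

Emit:
step_arm(series=[[0,2.74,2.29,0],[0,2.74,2.29,0],[0,2.74,2.29,0],[0,2.74,2.29,0],[0,2.74,2.29,0],[0,2.74,2.29,0],[0,2.74,2.29,0],[0,2.74,2.29,0],[0,2.74,2.29,0],[0,2.74,2.29,0],[0,2.74,2.29,0],[0,0,0,0]])

```text
clock: 5.48
eef_pos: [0.4141, 0.2799, 0.4026]
tcp_rot: [-0.131, 0.695, 0.132, 0.694]
ft_force: [0.4, -0.5, 0.5]
gripper_width: 0.0854
```

```bash
python3 -c "
from h import *
to([.4245,.31,.2],-68.7)
c=cams.camera('scene');cv2.imwrite('pics/sc1.png',c['color'][:,:,::-1])"
```

```text
t 5.4833 tcp [0.4141 0.2799 0.4026] width 0.08544116679307835 F [ 0.4203 -0.4967  0.5019] q [ 0.4594 -0.0178  0.0284  1.6174  0.0024  0.085 ]
tilt deg 0.13883180543112056 y-axis ang 111.45346041146361 z ang 21.4535406694048
shift cm tool [20.2643  2.3741  2.0777]
world jaw turn -0.15346041146361245 => yaw arg 0.15346041146361245 (other -179.8465395885364 )
```

View pics/sc1.png

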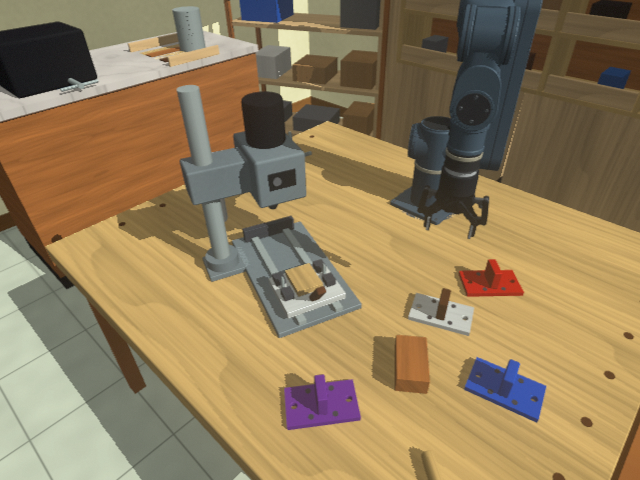

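Emit:
step_arm(series=[[0,1.2,1.04,0],[0,1.17,1.04,0],[3,0,0,0],[3,0,0,0],[3,0,0,0],[3,0,0,0],[2,0,0,0],[0,0,0,0],[0,0,0,0]])

```text
clock: 6.28
eef_pos: [0.4229, 0.3038, 0.2639]
tcp_rot: [-0.13, 0.696, 0.129, 0.694]
ft_force: [0.0, -0.2, 0.7]
gripper_width: 0.0855
```

```bash
python3 -c "
from h import *
to([.4245,.31,.2],-68.7)
c=cams.camera('scene');crop(c,360,180,160,160,4,'sc2.png');c=cams.camera('top');crop(c,130,230,160,120,5,'tc2.png')"
```

```text
t 6.2833 tcp [0.4229 0.3038 0.2639] width 0.0854999882591371 F [ 0.0338 -0.1968  0.6821] q [ 0.4942  0.0551 -0.1738  1.3451 -0.0002  0.1247]
tilt deg 0.18223540116133324 y-axis ang 111.16933682339346 z ang 21.16922296813843
shift cm tool [6.3894 0.5222 0.3878]
world jaw turn 0.13066317660653226 => yaw arg -0.13066317660653226 (other 179.86933682339347 )
```

View pics/sc2.png

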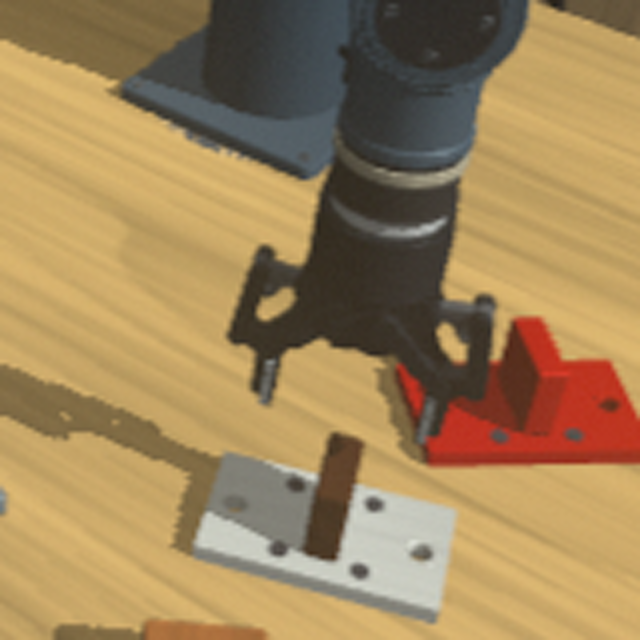

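View pics/tc2.png

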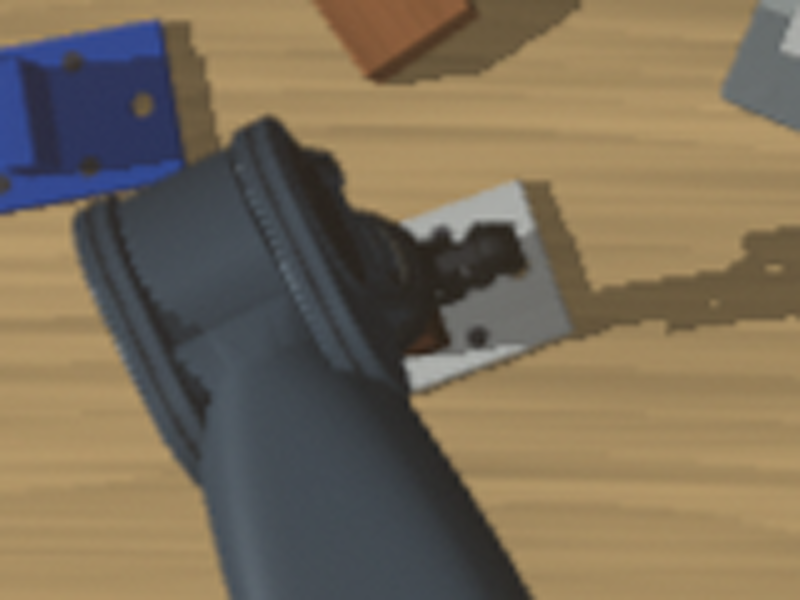

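Emit:
step_arm(series=[[0,0.52,0.39,0],[2,0,0,0],[2,0,0,0],[1.5,0,0,0],[0.9,0,0,0],[0,0,0,0],[0,0,0,0],[0,0,0,0],[0,0,0,0]])

```text
clock: 7.13
eef_pos: [0.4262, 0.3117, 0.2025]
tcp_rot: [-0.13, 0.694, 0.131, 0.696]
ft_force: [0.2, 0.3, 0.4]
gripper_width: 0.0854
```

```bash
python3 -c "
from h import *
to([.4245,.31,.2],-68.7)
c=cams.camera('scene');crop(c,360,210,160,130,5,'sc3.png')"
```

```text
t 7.1333 tcp [0.4262 0.3117 0.2025] width 0.08539335475110771 F [0.2342 0.281  0.4337] q [ 0.5045  0.1084 -0.2425  1.2166  0.      0.1334]
tilt deg 0.18474867086258495 y-axis ang 111.26228556312986 z ang 21.262199578263306
shift cm tool [ 0.2513 -0.1009 -0.2234]
world jaw turn 0.03771443687014653 => yaw arg -0.03771443687014653 (other 179.96228556312985 )
```

View pics/sc3.png

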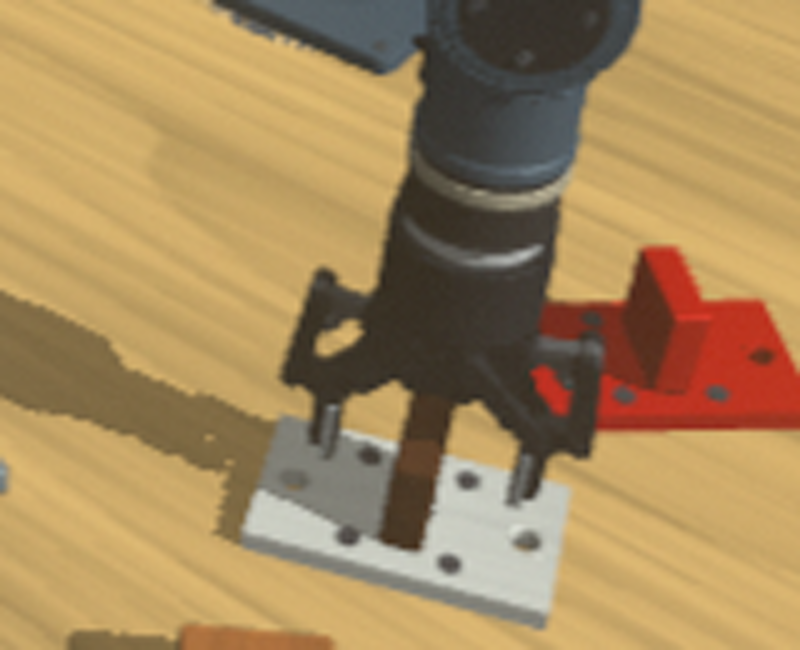

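Emit:
step_arm(series=[[0.2,0,-0.15,0],[0,0,0,0],[0,0,0,0],[0,0,0,0],[0,0,0,0],[0,0,0,0],[0,0,0,0],[0,0,0,0],[0,0,0,0],[0,0,0,0],[0,0,0,0],[0,0,0,0]], grip=0, squeeze=60)

```text
clock: 8.18
eef_pos: [0.4241, 0.3106, 0.1989]
tcp_rot: [-0.131, 0.695, 0.13, 0.695]
ft_force: [1.2, -2.3, 2.1]
gripper_width: 0.0216
```

```bash
python3 -c "
from h import *
to([.4245,.31,.2],-68.7)
c=cams.camera('scene');crop(c,360,210,160,130,5,'sc4.png')"
```

```text
t 8.1833 tcp [0.4241 0.3106 0.1989] width 0.021584428630328494 F [ 1.2235 -2.3011  2.0708] q [ 0.5046  0.1072 -0.2513  1.212  -0.0006  0.1337]
tilt deg 0.039192768153307016 y-axis ang 111.2497620906882 z ang 21.249773995998275
shift cm tool [-0.1082 -0.0662  0.0137]
world jaw turn 0.05023790931181793 => yaw arg -0.05023790931181793 (other 179.94976209068818 )
```

View pics/sc4.png

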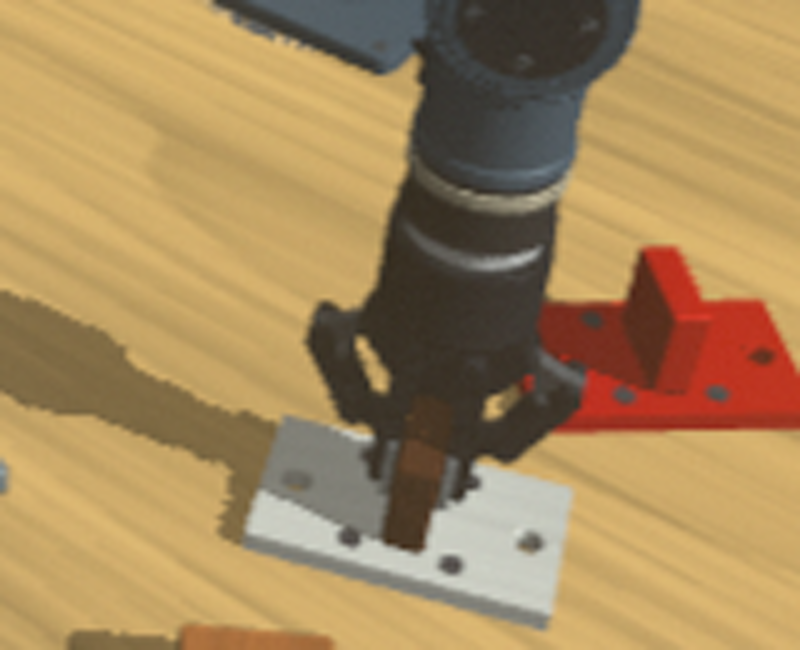

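Emit:
step_arm(series=[[-0.5,0,0,0],[-1,0,0,0],[-1.5,0,0,0],[-2,0,0,0],[-2,0,0,0],[-2,0,0,0],[-2,0,0,0],[-2,0,0,0],[-2,0,0,0],[-1,0,0,0],[0,0,0,0],[0,0,0,0]], squeeze=100)

```text
clock: 9.23
eef_pos: [0.4239, 0.3109, 0.3585]
tcp_rot: [-0.13, 0.695, 0.131, 0.695]
ft_force: [0.0, 0.2, -5.4]
gripper_width: 0.021
```

Emit:
step_arm(series=[[0,0,0,-2],[0,0,0,-4],[0,0,0,-5],[0,0,0,-5],[0,0,0,-5],[0,0,0,-5],[0,0,0,-5],[0,0,0,-5],[0,0,0,-5],[0,0,0,-4],[0,0,0,-1.8],[0,0,0,0]])

```text
clock: 10.23
eef_pos: [0.4234, 0.3105, 0.356]
tcp_rot: [-0.396, 0.588, 0.396, 0.584]
ft_force: [-0.4, -0.2, -5.5]
gripper_width: 0.0213
```

```bash
python3 -c "
from h import *
to([.608,.0025,.36],-21.9)
c=cams.camera('scene');cv2.imwrite('pics/sc5.png',c['color'][:,:,::-1])"
```

```text
t 10.2333 tcp [0.4234 0.3105 0.356 ] width 0.021334712432040933 F [-0.4339 -0.1758 -5.5411] q [ 0.5049  0.0452 -0.0004  1.53    0.0002 -0.6836]
tilt deg 0.2741587388662674 y-axis ang 158.09374766414075 z ang 68.09439972047299
shift cm tool [ -0.4128 -28.6166 -21.6853]
world jaw turn 0.00625233585924434 => yaw arg -0.00625233585924434 (other 179.99374766414076 )
```

View pics/sc5.png

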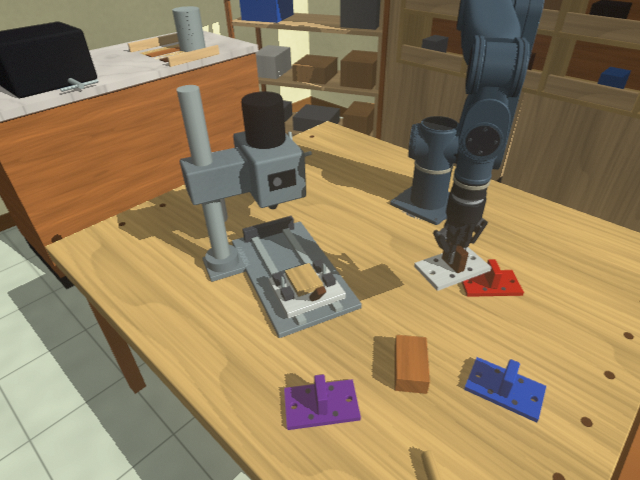

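Emit:
step_arm(series=[[0,-1,-0.76,0],[0,-2,-1.52,0],[0,-2.5,-1.9,0],[0,-2.5,-1.9,0],[0,-2.5,-1.9,0],[0,-2.5,-1.9,0],[0,-2.5,-1.9,0],[0,-2.5,-1.9,0],[0,-2.5,-1.9,0],[0,-2.5,-1.9,0],[0,-2,-1.52,0],[0,0,0,0]])

```text
clock: 11.28
eef_pos: [0.5869, 0.0359, 0.3572]
tcp_rot: [-0.395, 0.588, 0.392, 0.587]
ft_force: [0.3, -0.6, -4.9]
gripper_width: 0.0209
```

Emit:
step_arm(series=[[0,-1.5,-1.1,0],[0,-1.5,-1.1,0],[0,-0.6,-0.45,0],[0,0,0,0],[0,0,0,0],[0,0,0,0]])

```text
clock: 11.78
eef_pos: [0.6079, 0.0037, 0.3584]
tcp_rot: [-0.395, 0.586, 0.396, 0.586]
ft_force: [-0.8, -0.2, -4.7]
gripper_width: 0.021
```

```bash
python3 -c "
from h import *
to([.608,.0025,.32],-21.9)
c=cams.camera('scene');cv2.imwrite('pics/sc6.png',c['color'][:,:,::-1])
c=cams.camera('top');cv2.imwrite('pics/tc6.png',c['color'][:,:,::-1])"
```

```text
t 11.7833 tcp [0.6079 0.0037 0.3584] width 0.0210483503880276 F [-0.849  -0.1789 -4.7387] q [-0.1043  0.2614  0.2459  1.5567  0.0008 -1.2927]
tilt deg 0.09341672550059928 y-axis ang 158.08654658730032 z ang 68.08651274786243
shift cm tool [ 3.8391 -0.0637 -0.1102]
world jaw turn 0.013453412699675482 => yaw arg -0.013453412699675482 (other 179.98654658730032 )
```

View pics/sc6.png

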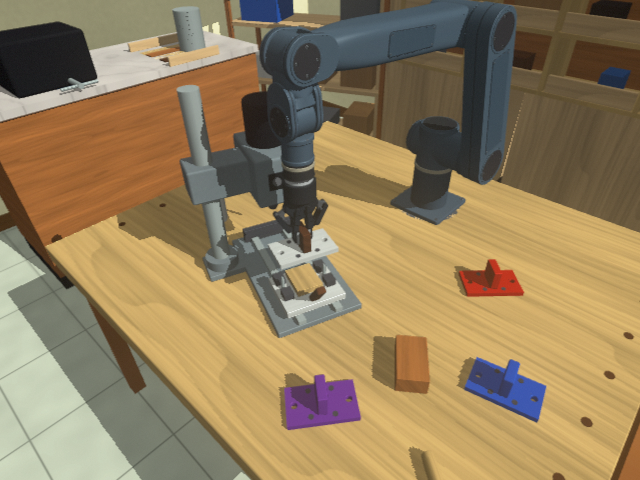

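View pics/tc6.png

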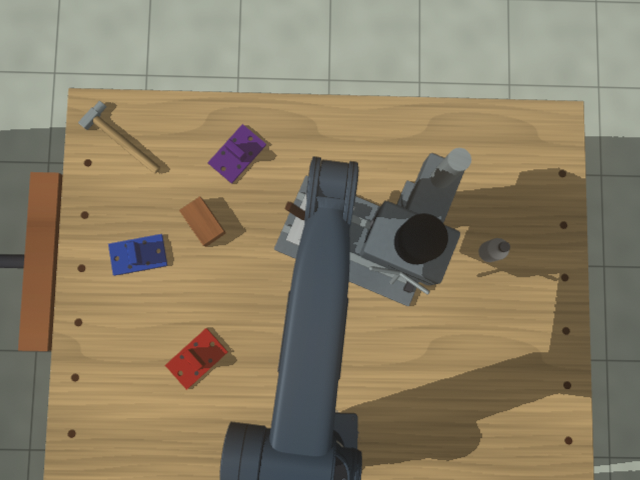

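```bash
python3 -c "
from h import *
c=cams.camera('scene')
crop(c,260,222,85,45,9,'s7.png')"
```

```text
(no output)
```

View pics/s7.png

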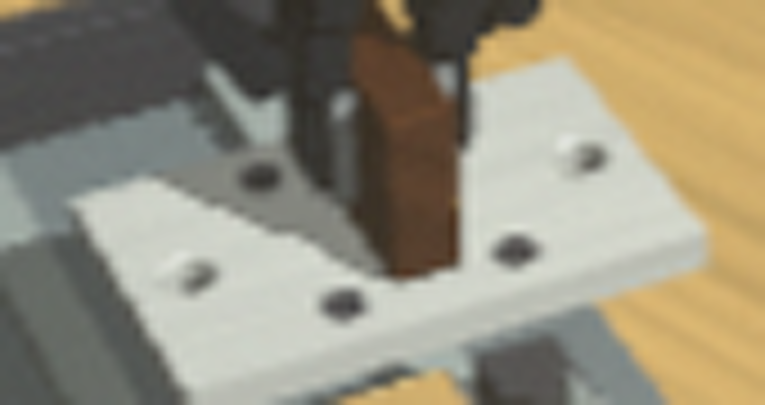

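```bash
python3 -c "
from h import *
c=cams.camera('scene')
u=lambda x,y,x0,y0,k:((x+.5)/k-.5+x0,(y+.5)/k-.5+y0)
s,e,R=pose();z=e[2]-.1989+.012;print(e,z)
def rep(n,pts,z,cr):
    P=np.array([pix2w(c,*u(x,y,*cr),z) for x,y in pts]);print(n,P.mean(0),np.linalg.norm(P[0]-P[-1]),np.degrees(np.arctan2(*(P[0]-P[-1])[1::-1])))
rep('holes',((190,272),(582,156)),z,(260,222,9))
rep('corners',((70,205),(570,60)),z,(260,222,9))
rep('diag',((70,205),(708,235)),z,(260,222,9))
rep('grasp holes',((295,480),(530,542)),.012,(360,210,5))
b=(264,252,8)
rep('blank',((168,150),(362,90),(478,265),(270,318)),.068,b)
rep('pintips',((150,193),(481,95)),.09,b)
rep('deckfront',((190,492),(652,328)),.05,b)
"
```

```text
[0.6081 0.0038 0.3589] 0.17198665556917045
holes [0.6078 0.0054 0.172 ] 0.11560417744466113 -22.193872401554437
corners [ 0.5937 -0.034   0.172 ] 0.15085673490887663 -21.940184928899342
diag [0.6104 0.007  0.172 ] 0.17467722133654193 -52.411243190920516
grasp holes [0.4265 0.3119 0.012 ] 0.11809216944901599 -68.88533472009996
blank [0.6109 0.0042 0.068 ] 0.08744963893815023 -111.75012241804079
pintips [0.6073 0.0017 0.09  ] 0.11406250400516416 -23.64298105550907
deckfront [0.6414 0.0809 0.05  ] 0.15783314307593213 -21.630229977715093
```

Run:
```python
from h import *
c=cams.camera('scene'); t=cams.camera('top')
S=cv2.imread('pics/scene0.png')[:,:,::-1]; T=cv2.imread('pics/top0.png')[:,:,::-1]
out=[]
for im,cam,n in((S,c,(0.609,0.003)),(T,t,(0.608,0.003))):
    a=np.radians(-111.9);ax=np.array([np.cos(a),np.sin(a),0]);ay=np.array([-ax[1],ax[0],0])
    N=np.array([*n,.068])
    for sg in(1,-1):
        p=N+ay*sg*.058
        ctr=w2pix(cam,p); x0,y0=np.round(ctr).astype(int)-10
        k=18
        cr=cv2.resize(np.ascontiguousarray(im[y0:y0+20,x0:x0+20,::-1]),None,fx=k,fy=k,interpolation=cv2.INTER_NEAREST)
        def L(P):return np.round((np.array([w2pix(cam,q) for q in P])-[x0,y0]+.5)*k).astype(int).reshape(-1,1,2)
        z=np.array([0,0,1.])
        th=np.linspace(0,6.3,25)
        for zz,r in((-.018,.005),(.014,.005),(.022,.0025)):
            cv2.polylines(cr,[L([p+z*zz+r*(ax*np.cos(q)+ay*np.sin(q)) for q in th])],False,(0,0,255),1)
        cv2.polylines(cr,[L([p-z*.018,p+z*.022])],False,(0,255,0),1)
        out.append(cr)
cv2.imwrite('pics/pins.png',np.vstack([np.hstack(out[:2]),np.hstack(out[2:])])[:, :])
```

```text
(no output)
```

View pics/pins.png

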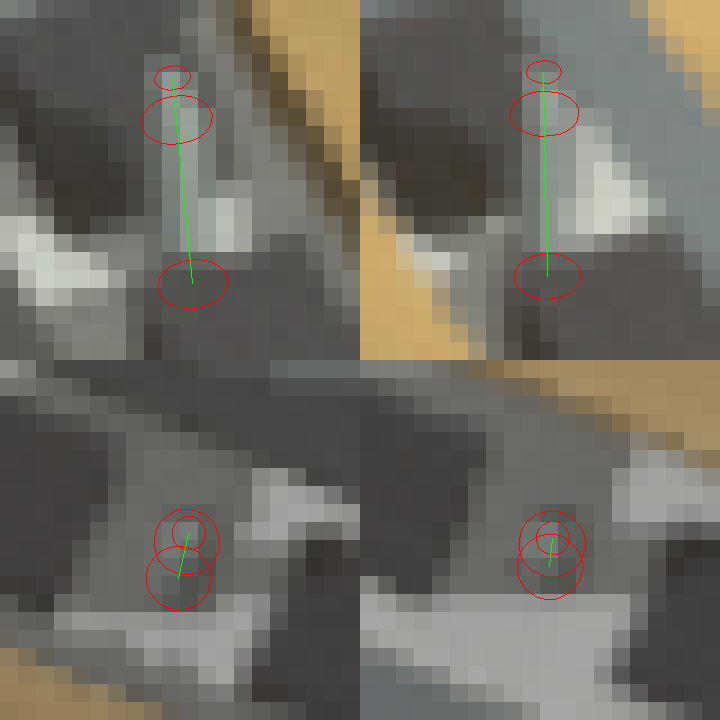

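Emit:
step_arm(series=[[1,0,0,0],[1.5,0,0,0],[1.5,0,0,0],[1,0,0,0],[0.5,0,0,0],[0,0,0,0],[0,0,0,0],[0,0,0,0]])

```text
clock: 12.75
eef_pos: [0.6087, 0.003, 0.3047]
tcp_rot: [-0.396, 0.586, 0.395, 0.586]
ft_force: [0.2, -0.3, -4.8]
gripper_width: 0.0209
```

```bash
cat > ov.py <<'E'
from h import *
import sys
def ov(dx,dy,name,zu=None,ang=None,k=10):
    c=cams.camera('scene'); s,e,R=pose()
    print(e,s["ft_force"],s["gripper_width"])
    zu=e[2]-.1989 if zu is None else zu
    a=np.arctan2(R[1,1],R[0,1]) if ang is None else np.radians(ang)
    print('ang',np.degrees(a))
    ty=np.array([np.cos(a),np.sin(a),0]);tx=np.array([ty[1],-ty[0],0]);z=np.array([0,0,1.])
    N=np.array([e[0]+dx,e[1]+dy,zu])
    ctr=w2pix(c,N+z*.02); x0,y0=np.round(ctr).astype(int)-[40,27]
    im=cv2.resize(np.ascontiguousarray(c["color"][y0:y0+54,x0:x0+80,::-1]),None,fx=k,fy=k,interpolation=cv2.INTER_NEAREST)
    def L(P,col):
        q=np.round((np.array([w2pix(c,N+q) for q in P])-[x0,y0]+.5)*k).astype(int).reshape(-1,1,2)
        cv2.polylines(im,[q],False,col,1)
    rect=lambda zz,hx,hy:[sx*hx*tx+sy*hy*ty+zz*z for sx,sy in((1,1),(1,-1),(-1,-1),(-1,1),(1,1))]
    L(rect(.012,.045,.075),(0,0,255));L(rect(0,.045,.075),(0,255,255));L(rect(.067,.03,.011),(0,255,0));L(rect(.012,.03,.011),(0,255,0))
    th=np.linspace(0,6.3,30)
    for sg in(1,-1):L([sg*.058*ty+.012*z+.007*(np.cos(q)*tx+np.sin(q)*ty) for q in th],(255,0,0))
    cv2.imwrite('pics/'+name,im)
E
python3 -c "
from ov import *
ov(0.001,0.002,'ov1.png')"
```

```text
[0.6088 0.0029 0.3051] [ 0.3316 -0.2912 -3.682 ] 0.020880302757203418
ang 158.05853146629872
```

View pics/ov1.png

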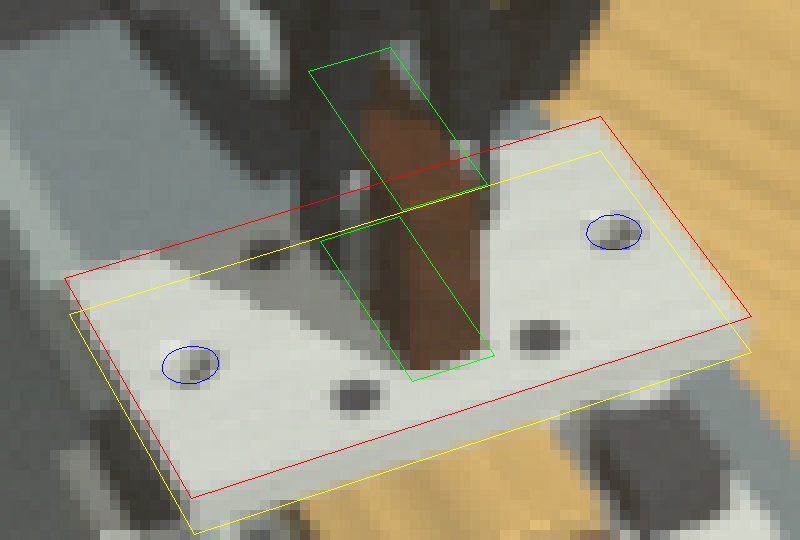

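Emit:
step_arm(series=[[0,0,-0.1,0],[0.6,0,0,0],[0.4,0,0,0],[0.3,0,0,0],[0.3,0,0,0],[0,0,0,0],[0,0,0,0],[0,0,0,0]])

```text
clock: 13.47
eef_pos: [0.608, 0.0021, 0.2876]
tcp_rot: [-0.396, 0.586, 0.396, 0.586]
ft_force: [-0.2, 0.0, -5.0]
gripper_width: 0.021
```

```bash
python3 -c "
from ov import *
ov(0.001,0.002,'ov2.png')
to([.608,.0025,.267],-21.85)"
```

```text
[0.6081 0.0021 0.2879] [ 0.5603  0.0575 -4.5814] 0.02113690298839162
ang 158.06466922080682
t 13.5167 tcp [0.6081 0.0021 0.2879] width 0.02113690298839162 F [ 0.5603  0.0575 -4.5814] q [-0.1068  0.2683  0.1141  1.4163 -0.     -1.2947]
tilt deg 0.020316900431489916 y-axis ang 158.06466922080682 z ang 68.06467097197725
shift cm tool [2.0884 0.0251 0.034 ]
world jaw turn 0.08533077919318544 => yaw arg -0.08533077919318544 (other 179.91466922080681 )
```

View pics/ov2.png

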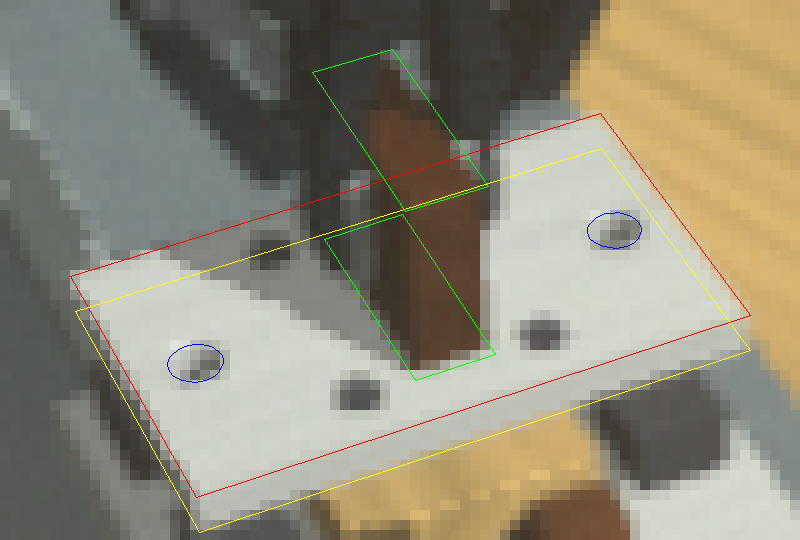

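Emit:
step_arm(series=[[0.2,0,0,0],[0.2,0,0,0],[0.2,0,0,0],[0.1,0,0,0],[0,0,0,0],[0,0,0,0]])

```text
clock: 14.02
eef_pos: [0.6079, 0.0021, 0.2805]
tcp_rot: [-0.396, 0.586, 0.396, 0.586]
ft_force: [-0.8, -0.7, -5.8]
gripper_width: 0.0209
```

```bash
python3 -c "
from ov import *
ov(0.001,0.002,'ov3.png')
to([.608,.0025,.267],-21.85)"
```

```text
[0.608  0.0021 0.2806] [ 0.2182 -0.0511 -5.1253] 0.02100316692201868
ang 158.06205119476957
t 14.0667 tcp [0.608  0.0021 0.2806] width 0.02100316692201868 F [ 0.2182 -0.0511 -5.1253] q [-0.1068  0.2705  0.1024  1.4027  0.     -1.2947]
tilt deg 0.0049456408000217306 y-axis ang 158.06205119476957 z ang 68.06205128275083
shift cm tool [1.3637 0.0151 0.0379]
world jaw turn 0.08794880523043958 => yaw arg -0.08794880523043958 (other 179.91205119476956 )
```

View pics/ov3.png

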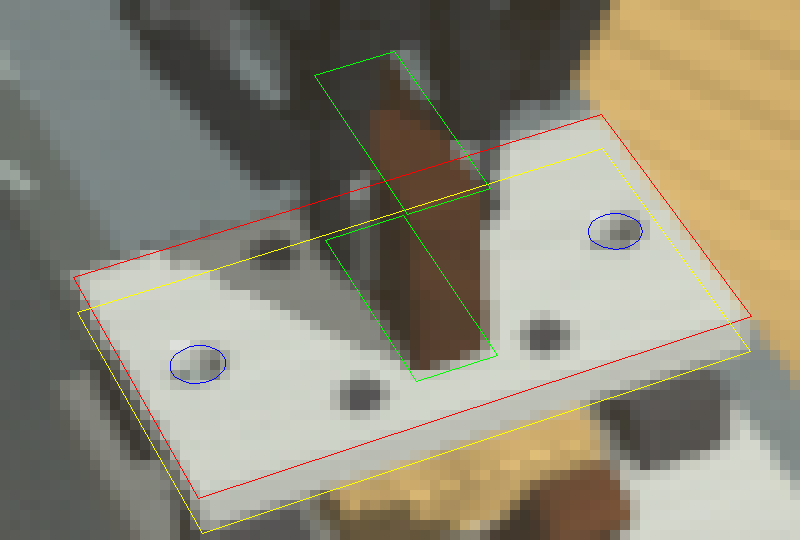

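Emit:
step_arm(series=[[0.2,0,0,0],[0.2,0,0,0],[0.2,0,0,0],[0.2,0,0,0],[0.2,0,0,0],[0.1,0,0,0],[0,0,0,0],[0,0,0,0]])

```text
clock: 14.73
eef_pos: [0.6079, 0.0021, 0.2695]
tcp_rot: [-0.396, 0.586, 0.396, 0.586]
ft_force: [0.4, 0.3, -4.3]
gripper_width: 0.021
```

```bash
python3 -c "
from ov import *
ov(0.001,0.002,'ov4.png')
to([.608,.0025,.267],-21.85)"
```

```text
[0.608  0.0021 0.2697] [-0.3294 -0.3483 -5.2499] 0.02072923759809263
ang 158.06065614132743
t 14.7833 tcp [0.608  0.0021 0.2697] width 0.02072923759809263 F [-0.3294 -0.3483 -5.2499] q [-0.1068  0.2743  0.0851  1.3816  0.     -1.2947]
tilt deg 0.0022499281310329167 y-axis ang 158.06065614132743 z ang 68.06065611806025
shift cm tool [0.2716 0.0167 0.0381]
world jaw turn 0.08934385867257788 => yaw arg -0.08934385867257788 (other 179.91065614132742 )
```

View pics/ov4.png

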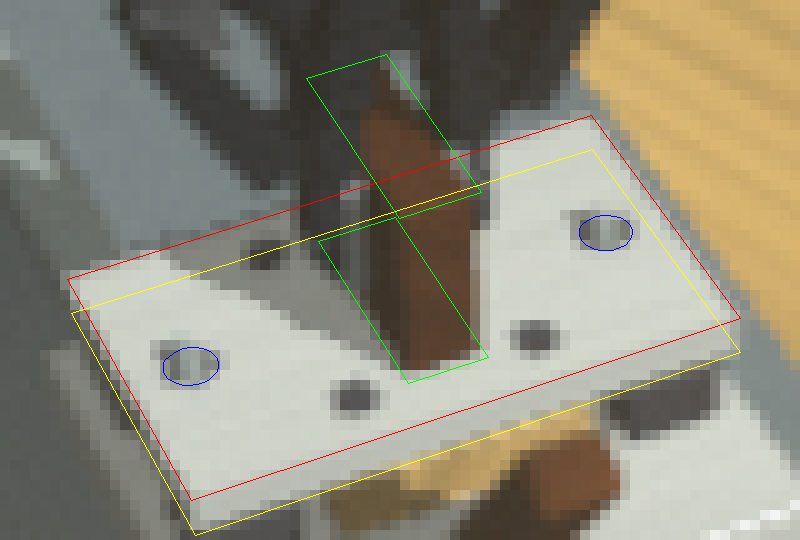

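Emit:
step_arm(series=[[0.1,0,0,0],[0.1,0,0,0],[0.05,0,0,0],[0,0,0,0],[0,0,0,0],[0,0,0,0]])

```text
clock: 15.28
eef_pos: [0.608, 0.0021, 0.2672]
tcp_rot: [-0.396, 0.586, 0.396, 0.586]
ft_force: [0.2, -0.1, -4.9]
gripper_width: 0.0209
```

Emit:
step_arm(series=[[0.05,0,0,0],[0.05,0,0,0],[0,0,0,0],[0,0,0,0]])

```text
clock: 15.62
eef_pos: [0.608, 0.0021, 0.2671]
tcp_rot: [-0.396, 0.586, 0.396, 0.586]
ft_force: [-1.5, -0.3, 0.1]
gripper_width: 0.0208
```

Emit:
step_arm(series=[[0,0,0,0],[0,0,0,0],[0,0,0,0],[0,0,0,0],[0,0,0,0],[0,0,0,0],[0,0,0,0]], grip=0.6)

```text
clock: 16.2
eef_pos: [0.6081, 0.0021, 0.2662]
tcp_rot: [-0.396, 0.586, 0.396, 0.586]
ft_force: [-0.6, 0.6, 0.1]
gripper_width: 0.0513
```

Emit:
step_arm(series=[[-0.5,0,0,0],[-1,0,0,0],[-2,0,0,0],[-2,0,0,0],[-2,0,0,0],[-2,0,0,0],[0,0,0,0],[0,0,0,0]])

```text
clock: 16.87
eef_pos: [0.6086, 0.002, 0.3641]
tcp_rot: [-0.397, 0.585, 0.395, 0.587]
ft_force: [0.1, 1.0, -0.4]
gripper_width: 0.0513
```

```bash
python3 -c "
from ov import *
ov(0.001,0.002,'ov5.png',zu=.068)
to([.608,.0025,.267],-21.85)
c=cams.camera('scene');cv2.imwrite('pics/sc8.png',c['color'][:,:,::-1])"
```

```text
[0.6082 0.0021 0.3621] [-0.4516 -0.1389 -0.5953] 0.050719475812518955
ang 158.05965140985694
t 16.9167 tcp [0.6082 0.0021 0.3621] width 0.050719475812518955 F [-0.4516 -0.1389 -0.5953] q [-0.1068  0.2604  0.2521  1.5607  0.     -1.2947]
tilt deg 0.10344571973452953 y-axis ang 158.05965140985694 z ang 68.05970328041938
shift cm tool [9.5111 0.05   0.0273]
world jaw turn 0.09034859014306562 => yaw arg -0.09034859014306562 (other 179.90965140985693 )
```

View pics/ov5.png

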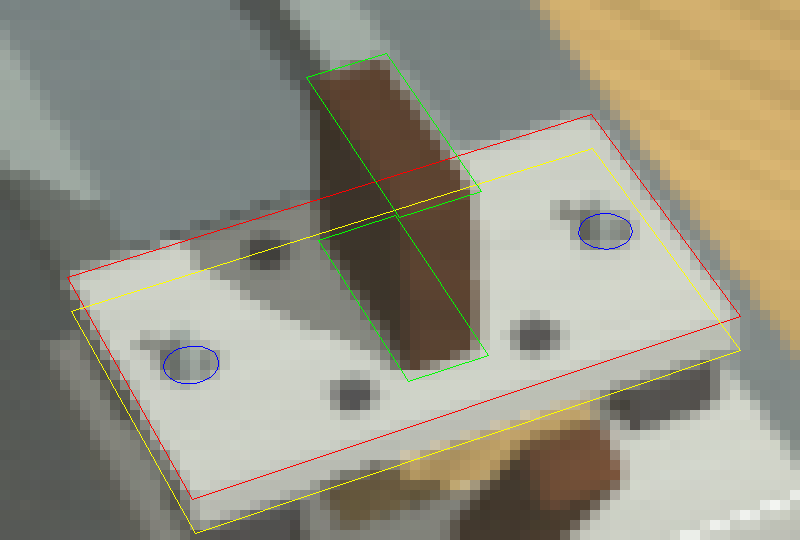

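View pics/sc8.png

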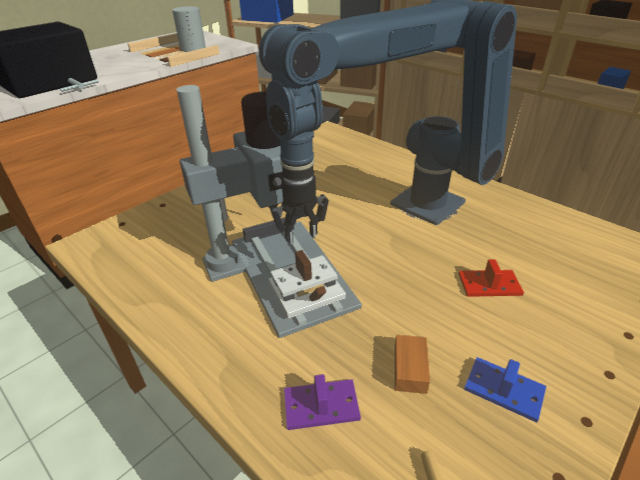

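Emit:
step_arm(series=[[0,0,1,0],[0,0,2,0],[0,0,2.4,0],[0,0,2.5,0],[0,0,2.5,0],[0,0,2.5,0],[0,0,2.5,0],[0,0,2,0],[0,0,1,0],[0,0,0,0]], grip=1)

```text
clock: 17.8
eef_pos: [0.6768, 0.176, 0.3585]
tcp_rot: [-0.396, 0.586, 0.398, 0.584]
ft_force: [0.2, -0.0, -0.0]
gripper_width: 0.0854
```

Emit:
step_arm(series=[[0,0,0,7],[0,0,0,7],[0,0,0,7],[0,0,0,7],[0,0,0,7],[0,0,0,7],[0,0,0,7],[0,0,0,7],[0,0,0,7],[0,0,0,7],[0,0,0,7],[0,0,0,7]])

```text
clock: 18.8
eef_pos: [0.6764, 0.1722, 0.36]
tcp_rot: [0.1, 0.701, -0.101, 0.699]
ft_force: [-0.1, -0.7, -0.3]
gripper_width: 0.0852
```

Emit:
step_arm(series=[[0,0,0,6],[0,0,0,0],[0,0,0,0]])

```text
clock: 19.05
eef_pos: [0.6765, 0.1724, 0.3603]
tcp_rot: [0.134, 0.695, -0.134, 0.694]
ft_force: [0.2, -0.1, 0.2]
gripper_width: 0.085
```

```bash
python3 -c "
from ov import *
to([.677,.173,.25],68.1)
c=cams.camera('scene');cv2.imwrite('pics/sc9.png',c['color'][:,:,::-1])
c=cams.camera('top');cv2.imwrite('pics/tc9.png',c['color'][:,:,::-1])"
```

```text
t 19.05 tcp [0.6765 0.1724 0.3603] width 0.0849672368617138 F [ 0.2008 -0.1271  0.2186] q [ 0.1535  0.5231  0.5885  1.6378 -0.0001  0.5342]
tilt deg 0.09653125469116658 y-axis ang 68.18827083214825 z ang -21.811805497351877
shift cm tool [11.0332  0.0881  0.0365]
world jaw turn -0.08827083214825393 => yaw arg 0.08827083214825393 (other -179.91172916785175 )
```

View pics/sc9.png

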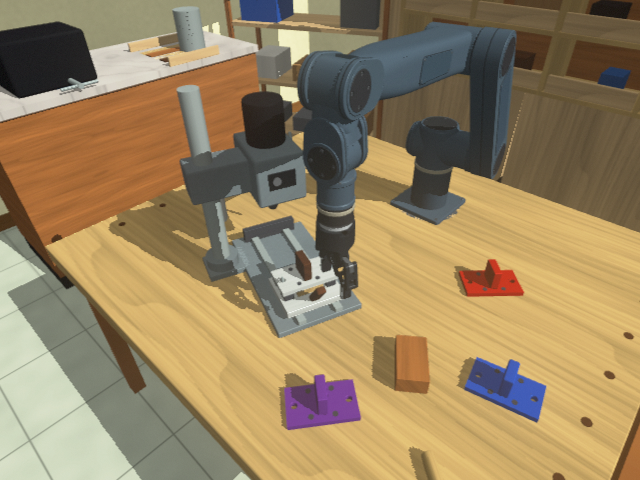

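View pics/tc9.png

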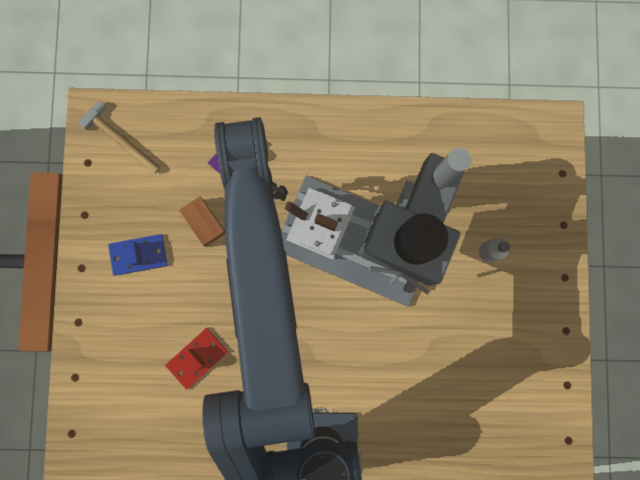

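Emit:
step_arm(series=[[1.5,0,0,0],[2,0,0,0],[2,0,0,0],[2,0,0,0],[2,0,0,0],[1,0,0,0],[0.5,0,0,0],[0,0,0,0],[0,0,0,0]])

```text
clock: 19.9
eef_pos: [0.677, 0.1728, 0.2521]
tcp_rot: [0.135, 0.694, -0.134, 0.695]
ft_force: [0.1, 0.7, 0.0]
gripper_width: 0.0854
```

```bash
python3 -c "
from ov import *
to([.677,.173,.25],68.1)
c=cams.camera('scene');crop(c,255,200,120,120,6,'sc10.png')
c=cams.camera('top');crop(c,260,160,100,100,7,'tc10.png')"
```

```text
t 19.9 tcp [0.677  0.1728 0.2521] width 0.0854003986544588 F [0.0656 0.7137 0.0212] q [0.154  0.522  0.3718 1.4196 0.     0.5365]
tilt deg 0.058019521918721687 y-axis ang 68.0828821967027 z ang -21.917143920709403
shift cm tool [ 0.2053  0.0204 -0.0071]
world jaw turn 0.017117803297296064 => yaw arg -0.017117803297296064 (other 179.9828821967027 )
```

View pics/sc10.png

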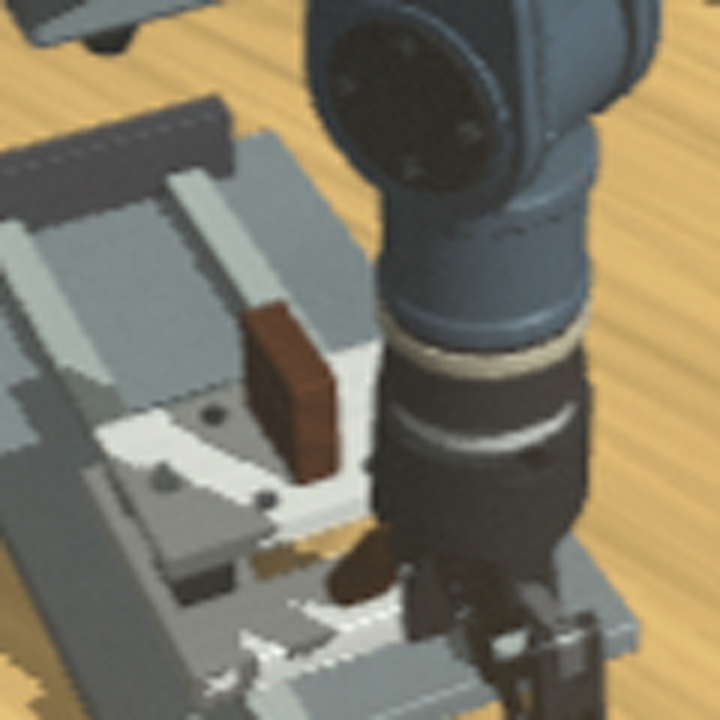

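View pics/tc10.png

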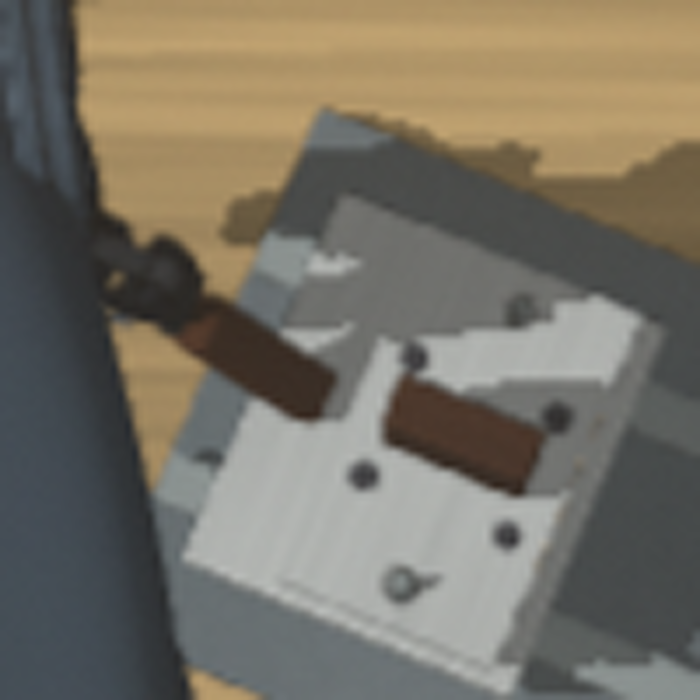

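Emit:
step_arm(series=[[0.2,-0.3,0,0],[0,-0.4,0,0],[0,-0.4,0,0],[0,-0.4,0,0],[0,-0.4,0,0],[0,-0.4,0,0],[0,-0.4,0,0],[0,-0.4,0,0],[0,0,0,0]])

```text
clock: 20.75
eef_pos: [0.6649, 0.1429, 0.2495]
tcp_rot: [0.134, 0.694, -0.135, 0.694]
ft_force: [0.6, 0.5, 1.2]
gripper_width: 0.0854
```

```bash
python3 -c "
from ov import *
to([.677,.173,.25],68.1)
c=cams.camera('scene');crop(c,235,160,140,140,5,'sc11.png')
c=cams.camera('top');crop(c,260,160,100,100,7,'tc11.png')"
```

```text
t 20.75 tcp [0.6649 0.1429 0.2495] width 0.08539072665425758 F [0.6182 0.5326 1.2323] q [ 0.1135  0.4724  0.2988  1.3974 -0.0014  0.4973]
tilt deg 0.079018098853666 y-axis ang 68.00733226330894 z ang -21.99263433715308
shift cm tool [-0.0537  3.2412 -0.0088]
world jaw turn 0.09266773669105532 => yaw arg -0.09266773669105532 (other 179.90733226330894 )
```

View pics/tc11.png

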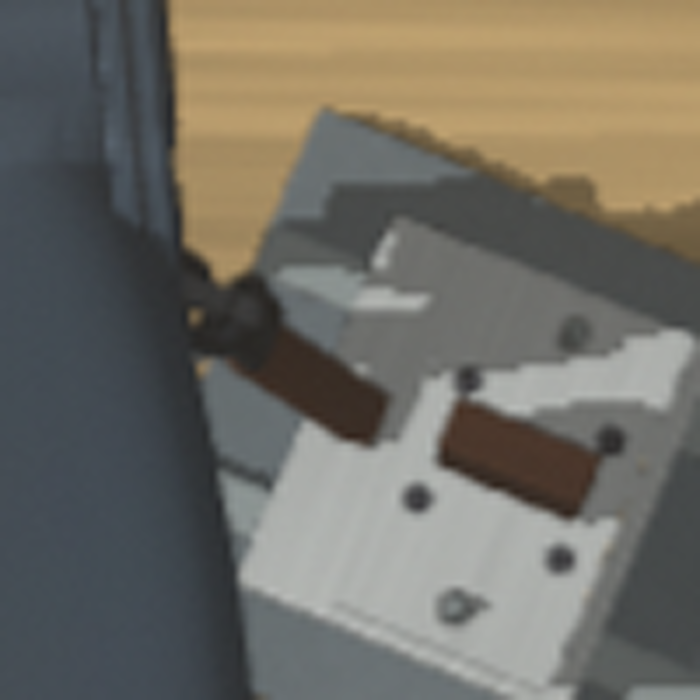

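View pics/sc11.png

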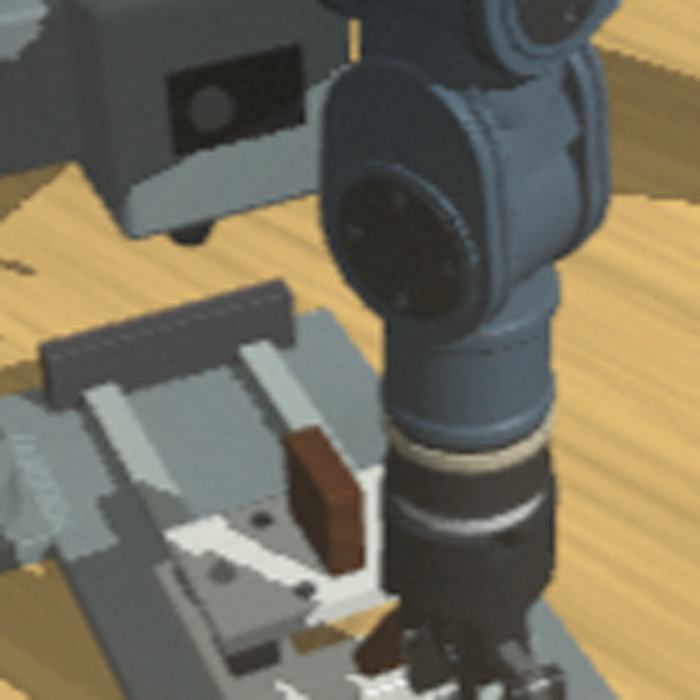

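```bash
python3 -c "
from ov import *
c=cams.camera('top');cv2.imwrite('pics/tc12.png',c['color'][:,:,::-1])
crop(c,230,110,240,180,3.3,'tc13.png')
s,e,R=pose();sd=np.array([-.373,-.928,0])
print(e,[w2pix(c,[e[0],e[1],z]) for z in(.25,.4)])
for x,y in((165,60),(180,230),(205,380),(225,520)):
  for z in(.35,.45):
    p=pix2w(c,260+x/7,160+y/7,z);d=p-e;print(z,p,'ahead',d@sd,'lat',d@np.array([.928,-.373,0]))
"
```

```text
[0.6648 0.1433 0.2486] [array([270.0816, 189.1059]), array([265.6418, 175.7417])]
0.35 [0.6933 0.1069 0.35  ] ahead 0.02316543358867716 lat 0.0400613369938319
0.45 [0.6701 0.102  0.45  ] ahead 0.036346612889614036 lat 0.020364205075896633
0.35 [0.6372 0.1007 0.35  ] ahead 0.04988610558405692 lat -0.009628354973406876
0.45 [0.6181 0.0962 0.45  ] ahead 0.06112658726739609 lat -0.02571657066211491
0.35 [0.5882 0.0914 0.35  ] ahead 0.07677749984314129 lat -0.05164393284669621
0.45 [0.5727 0.0876 0.45  ] ahead 0.08606488450925302 lat -0.06468059609335527
0.35 [0.5428 0.0838 0.35  ] ahead 0.10071839500454682 lat -0.09101326613564452
0.45 [0.5305 0.0806 0.45  ] ahead 0.10826697466564476 lat -0.1011905712294291
```

View pics/tc13.png

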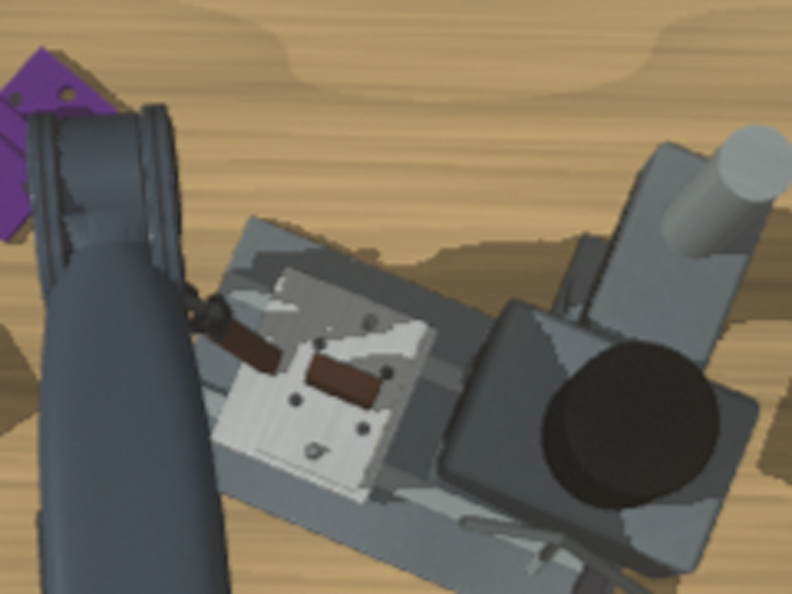

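```bash
python3 -c "
from ov import *
c=cams.camera('top');s=cams.camera('scene')
for z in(.36,.45,.5,.55,.6,.65,.7): print(z,w2pix(s,[.677,.173,z]))
st,e,R=pose();sd=np.array([-.373,-.928,0]);la=np.array([.928,-.373,0])
N=np.array([.6088,.0035,.068])
for x,y in((515,300),(440,475),(478,388),(757,405),(690,572)):
  p=pix2w(c,230+x/3.3,110+y/3.3,.36);d=p-N;print(p,'from nest0: slide',d@sd,'lat',d@la,' from TCP',(p-e)@sd)
"
```

```text
0.36 [335.2012 221.4399]
0.45 [335.2773 179.8862]
0.5 [335.3244 154.1366]
0.55 [335.3756 126.1732]
0.6 [335.4314  95.6975]
0.65 [335.4924  62.3552]
0.7 [335.5595  25.7218]
[ 0.6219 -0.1267  0.36  ] from nest0: slide 0.11592753920068376 lat 0.060741692790993534  from TCP 0.2668258090898851
[ 0.5006 -0.0766  0.36  ] from nest0: slide 0.11474133753952405 lat -0.07054789416674902  from TCP 0.2656396074287254
[ 0.5606 -0.1019  0.36  ] from nest0: slide 0.11577680143543084 lat -0.0054108613888434135  from TCP 0.2666750713246322
[ 0.5529 -0.2929  0.36  ] from nest0: slide 0.29588967854951104 lat 0.058707373891706764  from TCP 0.44678794843871245
[ 0.4381 -0.2468  0.36  ] from nest0: slide 0.2959366728695416 lat -0.06506089757529583  from TCP 0.446834942758743
```

Emit:
step_arm(series=[[0,-0.4,0,0],[0,-0.7,0,0],[0,-0.8,0,0],[0,-0.8,0,0],[0,-0.8,0,0],[0,-0.8,0,0],[0,-0.8,0,0],[0,-0.8,0,0],[0,-0.8,0,0],[0,-0.8,0,0],[0,-0.8,0,0],[0,-0.4,0,0]])

```text
clock: 22.0
eef_pos: [0.6321, 0.0619, 0.2493]
tcp_rot: [0.134, 0.694, -0.135, 0.694]
ft_force: [-0.0, 2.7, -2.7]
gripper_width: 0.0854
```

```bash
python3 -c "
from ov import *
to([.677,.173,.25],68.1)
c=cams.camera('scene');crop(c,175,60,200,200,3.5,'sc14.png')
c=cams.camera('top');crop(c,230,110,240,180,3.3,'tc14.png')"
```

```text
t 22.0 tcp [0.6321 0.0619 0.2493] width 0.08539473086109928 F [-0.0281  2.6971 -2.7304] q [-0.0076  0.3533  0.1422  1.3603 -0.0012  0.3763]
tilt deg 0.07570798598510176 y-axis ang 67.99957777012581 z ang -22.0004317828981
shift cm tool [-0.0809 11.9813 -0.0007]
world jaw turn 0.1004222298741837 => yaw arg -0.1004222298741837 (other 179.8995777701258 )
```

View pics/tc14.png

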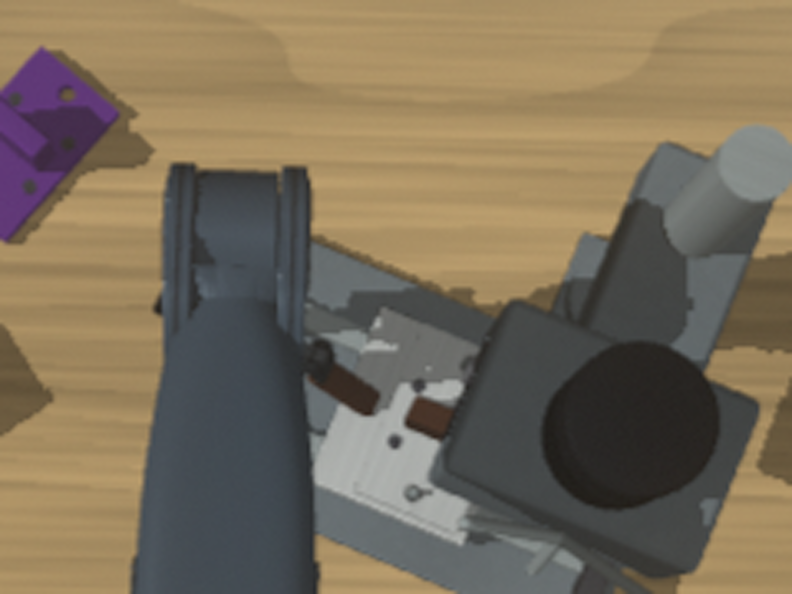

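View pics/sc14.png

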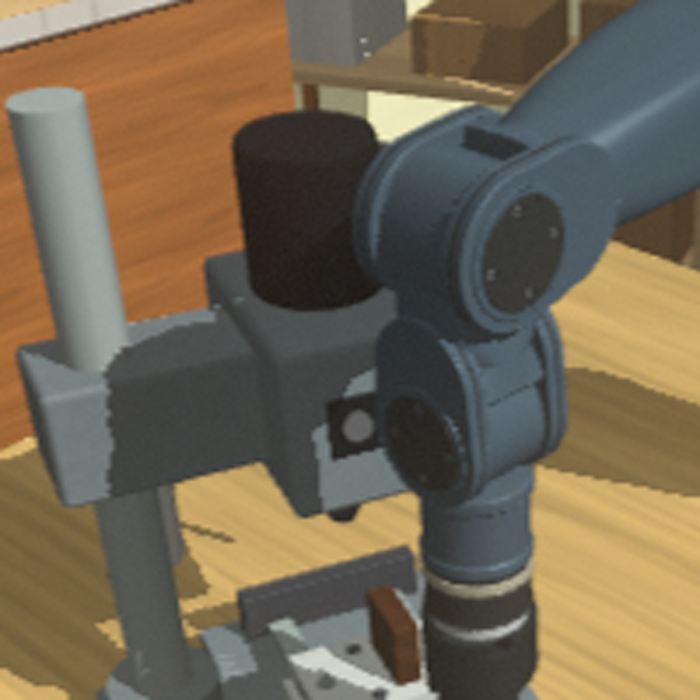

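Emit:
step_arm(series=[[0,-0.4,0,0],[0,-0.7,0,0],[0,-0.8,0,0],[0,-0.8,0,0],[0,-0.8,0,0],[0,-0.8,0,0],[0,-0.8,0,0],[0,-0.7,0,0],[0,-0.4,0,0],[0,0,0,0]])

```text
clock: 22.93
eef_pos: [0.609, 0.0043, 0.2492]
tcp_rot: [0.134, 0.694, -0.136, 0.694]
ft_force: [0.4, -0.7, -0.1]
gripper_width: 0.0853
```

```bash
python3 -c "
from ov import *
to([.677,.173,.25],68.1)
c=cams.camera('scene');crop(c,175,60,200,200,3.5,'sc15.png')
c=cams.camera('top');crop(c,230,110,240,180,3.3,'tc15.png')"
```

```text
t 22.9333 tcp [0.609  0.0043 0.2492] width 0.08533030699951824 F [ 0.35   -0.7004 -0.0849] q [-0.1026  0.2861  0.0582  1.3438 -0.002   0.2822]
tilt deg 0.12535226044324252 y-axis ang 67.95425468589247 z ang -22.04578235134513
shift cm tool [-0.12   18.193  -0.0261]
world jaw turn 0.1457453141075291 => yaw arg -0.1457453141075291 (other 179.85425468589247 )
```

View pics/tc15.png

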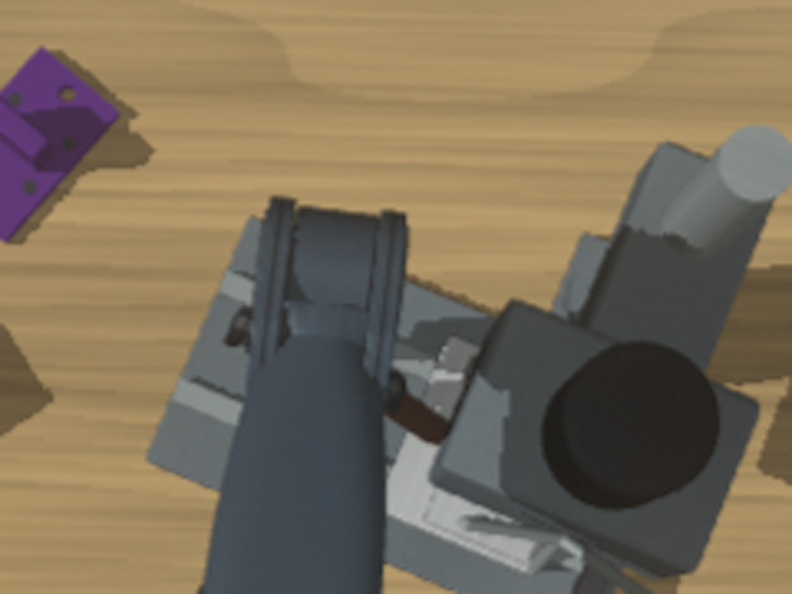

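View pics/sc15.png

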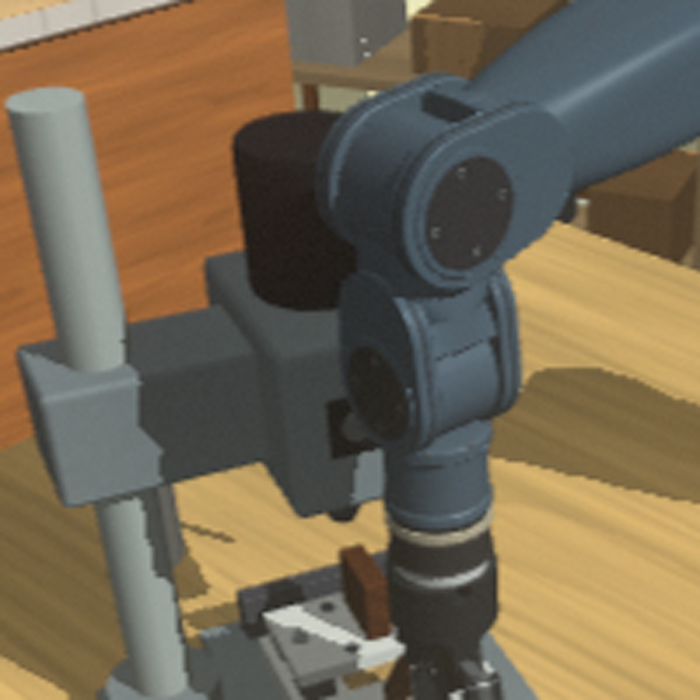

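```bash
python3 -c "
from ov import *
c=cams.camera('top');s=cams.camera('scene')
st,e,R=pose()
sd=np.array([-.373,-.928,0]);la=np.array([.928,-.373,0])
for z in(.25,.38,.5):
  p=w2pix(c,[e[0],e[1],z]);print(z,'tc15',(p-[230,110])*3.3,'sc15',(w2pix(s,[e[0],e[1],z])-[175,60])*3.5)
for n,(x,y),zs in(('right up housing',(408,215),(.5,)),('mid',(385,375),(.38,.5))):
  for z in zs:
    d=pix2w(c,230+x/3.3,110+y/3.3,z)-e;print(n,z,d,'ahead',d@sd,'lat',d@la)
for x,y,z in ((.609-.045,.0043-.047,.38),(.609+.045,.0043-.047,.38),(.609,.0043-.047,.43),(.609,.0043-.047,.33)): print((w2pix(s,[x,y,z])-[175,60])*3.5)
"
```

```text
0.25 tc15 [317.4482 339.7191] sc15 [441.183  557.9991]
0.38 tc15 [322.4511 309.423 ] sc15 [431.4354 385.5669]
0.5 tc15 [327.9913 275.8738] sc15 [420.8581 198.4582]
right up housing 0.5 [ 0.0392 -0.0487  0.2516] ahead 0.030573520288294256 lat 0.054518686336852924
mid 0.38 [-0.0436 -0.0428  0.1316] ahead 0.055967499302954825 lat -0.02454677603229952
mid 0.5 [-0.0607 -0.0359  0.2516] ahead 0.05597103410005722 lat -0.042922251738403555
[428.8126 336.1259]
[324.4083 386.9343]
[372.1747 287.7955]
[383.4656 429.4502]
```

Emit:
step_arm(series=[[0,-0.4,0,0],[0,-0.5,0,0],[0,-0.5,0,0],[0,-0.5,0,0],[0,-0.4,0,0],[0,-0.3,0,0],[0,-0.2,0,0],[0,0,0,0],[0,0,0,0]])

```text
clock: 23.88
eef_pos: [0.599, -0.0208, 0.2494]
tcp_rot: [0.134, 0.694, -0.135, 0.694]
ft_force: [-0.1, 0.8, 0.4]
gripper_width: 0.0853
```

```bash
python3 -c "
from ov import *
to([.677,.173,.25],68.1)
c=cams.camera('scene');crop(c,175,60,200,200,3.5,'sc16.png')
c=cams.camera('top');crop(c,230,110,240,180,3.3,'tc16.png')"
```

```text
t 23.8833 tcp [ 0.599  -0.0208  0.2494] width 0.08525838483654788 F [-0.0923  0.8341  0.4069] q [-0.1462  0.2606  0.0278  1.3378 -0.0017  0.2374]
tilt deg 0.09784006039630475 y-axis ang 68.02610599746573 z ang -21.97383921785537
shift cm tool [-0.0903 20.8912 -0.0165]
world jaw turn 0.07389400253426004 => yaw arg -0.07389400253426004 (other 179.92610599746575 )
```

View pics/tc16.png

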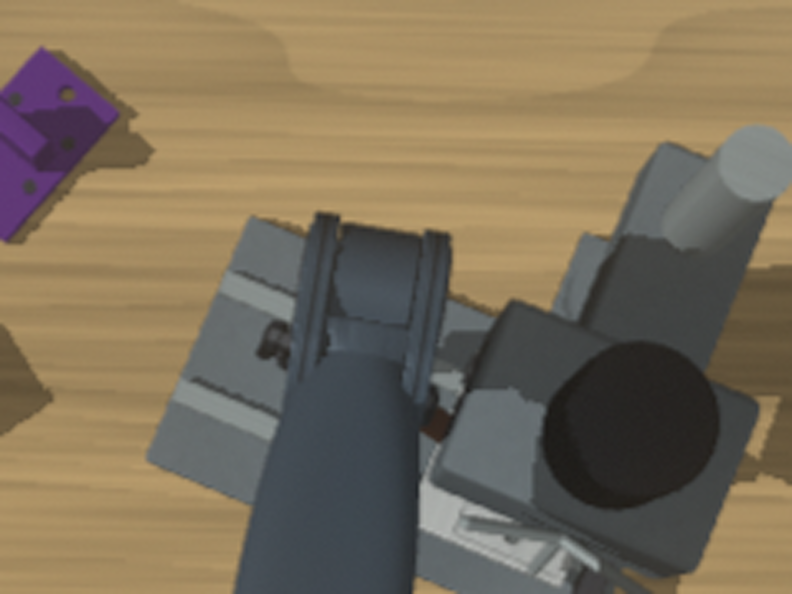

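View pics/sc16.png

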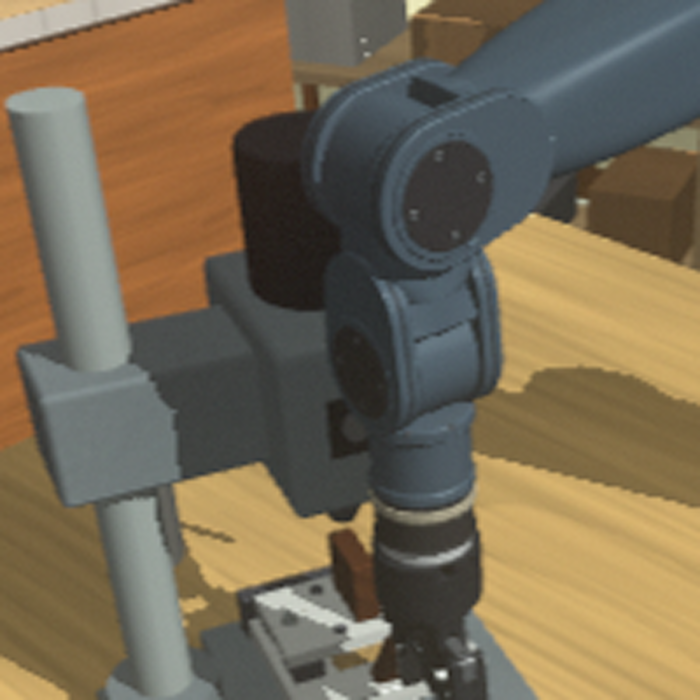

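Emit:
step_arm(series=[[0,-0.2,0,0],[0,-0.2,0,0],[0,-0.2,0,0],[0,0,0,0]])

```text
clock: 24.32
eef_pos: [0.5971, -0.026, 0.2498]
tcp_rot: [0.134, 0.694, -0.135, 0.695]
ft_force: [1.9, 2.7, 0.9]
gripper_width: 0.0853
```

Emit:
step_arm(series=[[0,-0.1,0,0],[0,-0.1,0,0],[0,-0.1,0,0]])

```text
clock: 24.57
eef_pos: [0.596, -0.0286, 0.2497]
tcp_rot: [0.134, 0.694, -0.134, 0.695]
ft_force: [2.4, 2.7, 2.1]
gripper_width: 0.0855
```

Emit:
step_arm(series=[[0,-0.1,0,0],[0,-0.1,0,0],[0,-0.1,0,0]])

```text
clock: 24.82
eef_pos: [0.5948, -0.0315, 0.2496]
tcp_rot: [0.135, 0.694, -0.135, 0.695]
ft_force: [2.2, 2.8, 1.5]
gripper_width: 0.0855
```

```bash
python3 -c "
from ov import *
to([.677,.173,.25],68.1)
c=cams.camera('scene');crop(c,235,190,90,80,8,'sc17.png')
c=cams.camera('top');crop(c,320,180,110,110,7,'tc17.png')"
```

```text
t 24.8167 tcp [ 0.5948 -0.0315  0.2496] width 0.08550903703392095 F [2.1676 2.8079 1.4535] q [-0.1654  0.2504  0.0159  1.3353 -0.0001  0.2174]
tilt deg 0.059289568215324995 y-axis ang 68.06531146893636 z ang -21.93469763595817
shift cm tool [-0.0378 22.0388 -0.0108]
world jaw turn 0.034688531063636674 => yaw arg -0.034688531063636674 (other 179.96531146893636 )
```

View pics/sc17.png

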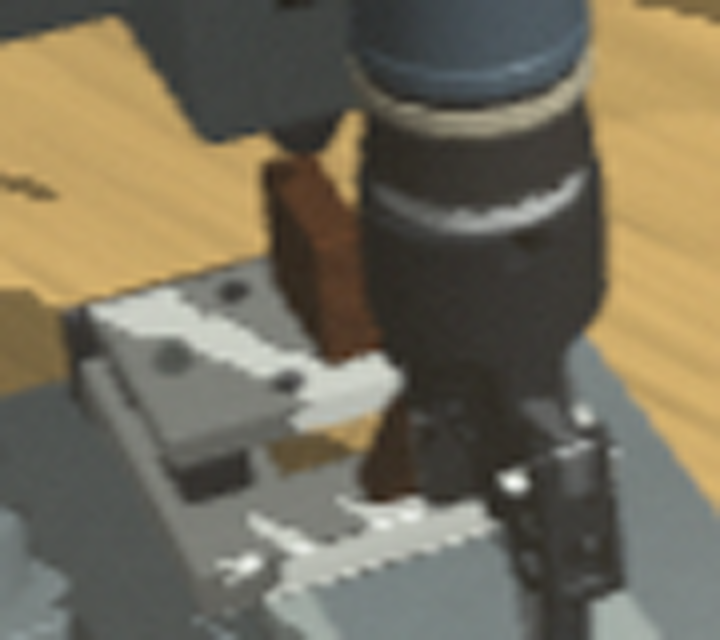

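View pics/tc17.png

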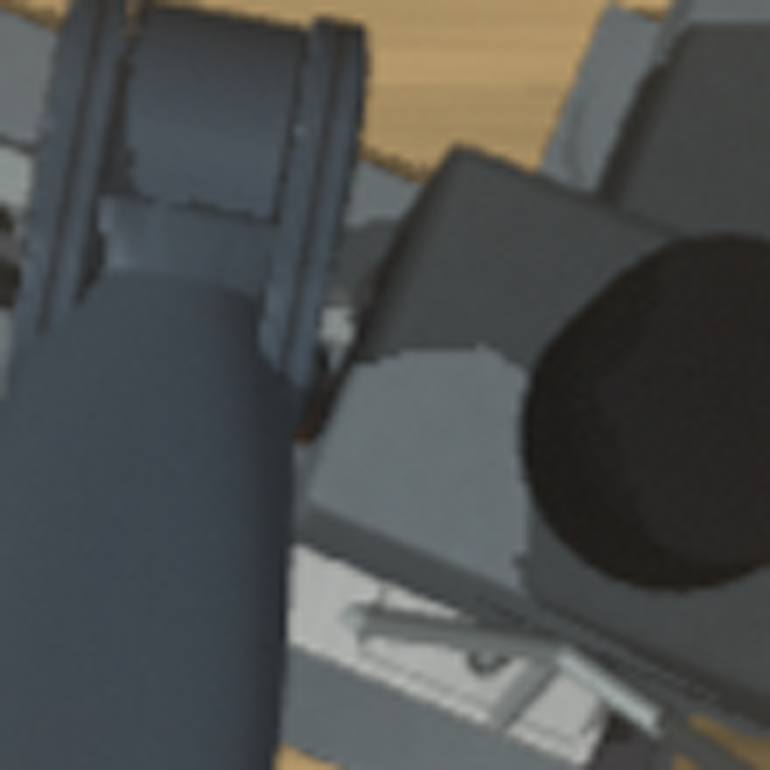

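Emit:
step_arm(series=[[0,-0.1,0,0],[0,-0.1,0,0]])

```text
clock: 25.08
eef_pos: [0.5941, -0.0326, 0.2494]
tcp_rot: [0.135, 0.694, -0.133, 0.695]
ft_force: [2.8, 6.7, 2.2]
gripper_width: 0.0858
```

Emit:
step_arm(series=[[0,-0.1,0,0],[0,-0.1,0,0]])

```text
clock: 25.25
eef_pos: [0.5938, -0.0333, 0.2497]
tcp_rot: [0.136, 0.694, -0.132, 0.695]
ft_force: [5.2, 10.9, 3.0]
gripper_width: 0.0853
```

Emit:
step_arm(series=[[0,-0.05,0,0],[0,0,0,0],[0,0,0,0],[0,0,0,0],[0,0,0,0]])

```text
clock: 25.67
eef_pos: [0.5937, -0.0333, 0.2497]
tcp_rot: [0.136, 0.694, -0.131, 0.695]
ft_force: [4.5, 9.1, 1.6]
gripper_width: 0.0853
```

Emit:
step_arm(series=[[0,0.1,0,0],[0,0.2,0,0],[0,0.4,0,0],[0,0.8,0,0],[0,1.5,0,0],[0,2,0,0],[0,2.5,0,0],[0,2.5,0,0],[0,2.5,0,0],[0,2.5,0,0],[0,1.5,0,0],[0,0,0,0]])

```text
clock: 26.67
eef_pos: [0.6549, 0.1214, 0.2482]
tcp_rot: [0.133, 0.695, -0.133, 0.694]
ft_force: [-0.7, -0.1, 1.0]
gripper_width: 0.0854
```

```bash
python3 -c "
from ov import *
to([.677,.173,.25],68.1)
c=cams.camera('scene');crop(c,235,180,110,80,7,'sc18.png')
c=cams.camera('top');crop(c,230,110,240,180,3.3,'tc18.png')"
```

```text
t 26.6667 tcp [0.6549 0.1214 0.2482] width 0.08536032817347258 F [-0.6603 -0.0521  0.9529] q [0.0825 0.4351 0.2462 1.3827 0.001  0.4614]
tilt deg 0.07496334084324577 y-axis ang 68.2903088023063 z ang -21.70965454629691
shift cm tool [-0.1799  5.6115  0.149 ]
world jaw turn -0.19030880230630487 => yaw arg 0.19030880230630487 (other -179.8096911976937 )
```

View pics/sc18.png

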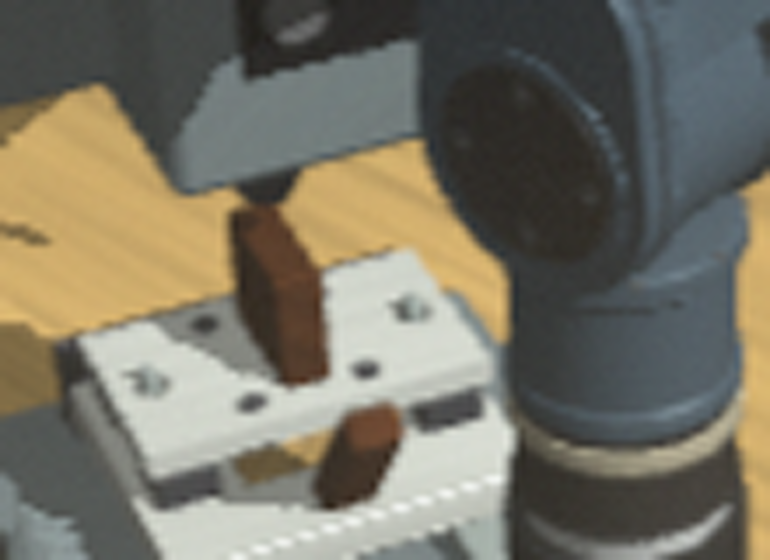

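View pics/tc18.png

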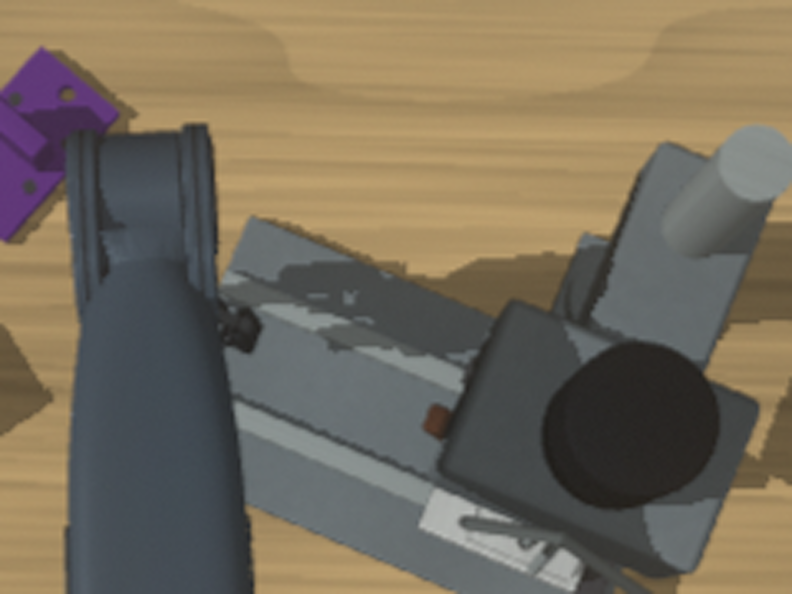

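```bash
python3 -c "
from ov import *
s=cams.camera('scene');c=cams.camera('top')
sd=np.array([-.373,-.928,0]);la=np.array([.928,-.373,0])
u=lambda x,y:(235+(x+.5)/7-.5,180+(y+.5)/7-.5)
P=np.array([pix2w(s,*u(x,y),.080) for x,y in((150,380),(410,308))]);m=P.mean(0);d=m-np.array([.609,.003,.08]);print(m,'slide',d@sd,'lat',d@la)
h=pix2w(c,230+437/3.3,110+420/3.3,.119);d=h-np.array([.6505,.1045,.11]);print(h,d@sd,d@la)
im=cv2.imread('pics/top0.png')
for t in('glue','offcut'): print(t,nets.find_in(t,'top')[:2])
crop(s,225,195,90,60,8.5,'sc19.png')
"
```

```text
[ 0.5287 -0.1955  0.08  ] slide 0.21420881131710953 lat -0.0004870011992485484
[ 0.567  -0.0942  0.119 ] 0.21557468760691495 -0.0033573560191989343
glue [{'box': [481.1, 238.5, 25.2, 25.8], 'conf': 0.63}]
offcut [{'box': [180.7, 197.8, 43.1, 47.4], 'conf': 0.72}]
```

View pics/sc19.png

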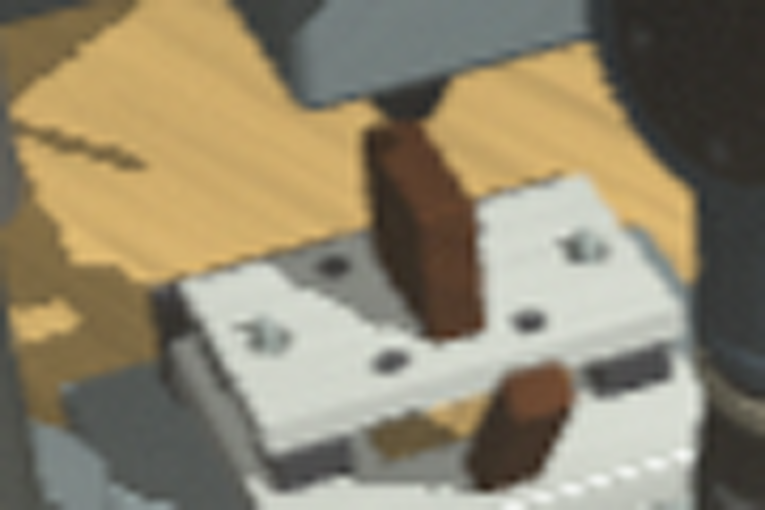

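Emit:
step_arm(series=[[-1,0,0,0],[-2,0,0,0],[-1,0,0,0],[0,0,0,0],[0,0,0,0],[0,0,0,0]])

```text
clock: 27.47
eef_pos: [0.6544, 0.1173, 0.289]
tcp_rot: [0.135, 0.694, -0.135, 0.694]
ft_force: [0.2, 0.4, -1.3]
gripper_width: 0.0852
```

```bash
python3 -c "
from workcell import workorder,monitor
print(monitor.read_state()['ft_force']);print(workorder.hand_in())"
```

```text
[ 0.20953642  0.35589006 -1.26141743]
the job is handed in; nothing more can be done
None
```

I put the template over both guide pins with the table still at its loading end, then pushed the loaded table home by its handle. I backed the gripper clear and handed the job in at about 27.5 s; no verdict was reported.

**How I pushed:** the move rows cannot tilt the tool, so I did not lean the gripper as you described. I kept it pointing straight down and pushed the handle with the outside of one finger of the fully open gripper. By my estimate the wrist stayed about 15 mm short of the drill head.

**Last checks:**
- **Template:** in the pictures it lies flat, with a pin showing in both holes. When I set it down, the wrist force dropped from about -5 N to 0, so the blank was carrying its weight.
- **Stop:** the push force rose from the usual 3.5 N to about 10–12 N and the table stopped moving.
- **Travel:** I measured 214–216 mm. That fits a full 220 mm only if the table started about 5 mm from its loading end; I estimated 2–12 mm from the head's position.
- **Release:** the wrist force was near zero and the arm was clear of everything at hand-in.
- **Bystanders:** the offcut and glue bottle were found in the same places as at the start, within the detector's accuracy.

**Disagreements:** the two cameras differed by 1–3 mm on the template and nest positions. I lowered the template on a compromise between them, and it went over the pins with no sideways force. The carriage position was never read directly; it comes only from the force and the pictures.

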